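# Square up the pivoting stop of an inspection fixture

## Task

Use the steel square on the rubber mat to true up the inspection fixture: press the square into the corner, flush and without gaps against both the fixed fence and the leaning stop, so that the stop is swung exactly square, and keep it pressed on both faces for about a second, gently, with some 10 N on each and never 25. Move the stop with the square only, never with the gripper. Then lay the square flat in the middle of its mat, leaving the stop square and everything else undisturbed.

Things in the scene. Friction and masses are not known exactly. Their poses are not given: they have to be found in the camera images.
- square_grip (a point): Loose steel square: L of 10 mm plate, 0.42 kg, lying flat, with an upright wooden grip block 22 x 22 mm over its balance point, 60 mm high in all. Point: on the block's axis, 40 mm above the underside. z up; long arm along +x, 110 x 26 mm, its outer edge at y = -30 mm; short arm along +y, 90 x 26 mm, its outer edge at x = -34 mm. Block sides parallel to the arms.
- fence_corner (a point): Inner corner of the bolted-down fixture, on top of its black anodised base plate (200 x 170 mm, top 12 mm above the bench, centre at x 60, y 50 mm from here). z up; x runs along the fixed fence, y square to it. The square's outer corner belongs here: its long arm (x) along the fixed fence, its short arm (y) along the stop.
- fence: The fixed fence: steel bar 150 x 16 mm, 18 mm high above the base plate. Origin and axes as fence_corner: working face at y = 0, x from 0 to 150 mm, facing +y.
- stop_tip (a point): Upper edge of the free end of the stop's working face. The stop is a steel bar 113 x 16 mm, 18 mm high above the base plate, pivoting on an upright screw at x -8, y 8 mm in the axes of fence_corner. When square its working face is at x = 0, y from 0 to 114 mm, facing +x; at the start its free end leans to +x, over the corner.
- stop (a joint): Angle of the stop, rad: 0 is exactly square to the fence; above 0 it leans in to +x of fence_corner (0.08 to 0.17 at the start); below 0 it is pushed too far. No end stop near 0; it stays where left. Pivot friction 0.2 N m (about 2.5 N at the end of the square's short arm); once flush the square meets the stop at its pivot too and goes no further.
- mat_centre (a point): Centre of the top of the square's black rubber mat, 200 x 200 x 4 mm, fixed to the bench; z up.
- joystick_box: Bystander: white joystick box 90 x 170 x 50 mm with a black stick to 108 mm and a red button; origin at the centre of its underside.
- ring_centre (a point): Bystander: centre of a steel ring gauge 52 mm across, 22 mm high.
- strip_tray: Bystander: grey tray 110 x 160 x 30 mm with metal strips; origin at the centre of its underside.
- can_centre (a point): Bystander: centre of a white jar, 52 mm across, 90 mm high.
There are look-alikes about, which are no part of the job. Of the things shaped like the part that bears square_grip, the bare steel one is meant.

How it is judged:
By the outcome, as a careful person would: the job done as asked, in the order asked, and still so for the second after the job is handed in, with the robot touching nothing.
It also fails if it takes over 64 s, if anything falls off the work surface, if the arm or the gripper's body presses on something with over 40 N, if the wrist force passes 120 N, or if a joint passes its speed limit or range.

## Robot

A 6-joint arm with a two-finger parallel gripper is mounted at the origin on the work surface. World frame = base frame: x ahead of the robot, y to its left, z up, the work surface at z = 0. Lengths are in m, angles in degrees, forces in N, time in s.
With the tool pointing down it reaches from about 0.25 to 0.725 m from the base axis. Payload 9.7 kg.
Tool frame: the origin (TCP) lies on the centre line of the jaws, within the pads' length; the fingertips stand 17 mm ahead of it and the grasp point (between the pads) lies 2 mm behind it (bot.nose_length is the distance from the TCP to the fingertips, in m); x points along the fingers, y is the direction in which the jaws open and shut, and the axes are right-handed (so a half turn about x gives the same grasp; the last joint's range is limited). The gripper opens to 85 mm and grips with 20 to 120 N. Pads are 22 mm wide; open, the fingers measure 114 mm over their backs; the gripper's body (76 mm by 85 mm) begins 54 mm behind the grasp point. The pads swing forward as they close: fully open they stand 13 mm farther back than shut.
Start: joints at [-63.312, 4.979, 10.078, 95.1, 0, 90], TCP at [0.247, -0.491, 0.248] pointing down, gripper open.
Joint ranges: [-179.16, 179.16], [-48.56, 103.87], [-65.8, 70.77], [-126.05, 130.52], [-82.76, 87.17], [-180, 180]. Speed limits (degrees/s): [127.2, 127.2, 147.25, 180, 180, 180].

## Interface

Orientations are given as [roll, pitch, yaw] about the fixed x, y, z axes, in that order (R = Rz(yaw) Ry(pitch) Rx(roll)).
In Python, from workcell import bot, viewer, ticket gives the robot as it stands.
- The arm moves only by the tool jog_arm, never from a script. Its argument "deltas" is a list of rows, each an object of numbers: "fingers": the opening, from 0 (shut) to 1 (fully open); "x", "y", "z": the shift along the world's x, y, z in mm; "twist": the turn about the world's z in degrees. A call has 1 to 10 rows; each row is the pose to reach, as a shift and turn from the pose measured when the call began; what a row does not reach only later rows make up. A row lasts 1/10 s, in which the tool goes at most 50 mm and 8.59 degrees, less where a joint would pass 70% of its speed; a pose out of reach is approached as far as the arm can. A call with a gripper value outside its range is refused whole. The fingers move at their own pace and stop on an object; "grip_force" is the grip in N (left out, the last holds). Time passes only in rows, so rows that repeat a pose let the fingers close. It gives the time, the measured TCP pose, the force and the opening at its end, in the units of the state.
- bot.get_obs(): the state, without advancing time (a new reading comes with each control period).
- viewer.camera(name): name is "scene" or "top"; returns a dict with "image" (384x512x3 uint8, red, green, blue), "fovy" (degrees; the focal length in pixels is half the picture's height over the tangent of half this angle, whatever the lens; pixels are square), "cx", "cy" (the principal point, pixels), "world_to_cam" (4x4, takes a point from world to camera coordinates). Camera axes: x right, y down, z forward; pixel columns grow to the right and rows downward; lengths in m; the calibration is good to about 2 mm. A picture is of the moment at which its call begins. There is no depth.
- ticket.job_done(): hands the job in, once; it reports no verdict.
The state is a dict: "time": time; "q": joint angles; "qd": joint speeds; "joint_efforts": joint torques, N m; "ee_pos": TCP position; "tcp_rot": TCP orientation; "wrist_force": force on the tool from outside, world axes, zero at the start; "torque": the same for the moment, N m; "opening": finger opening in m.
Only numpy, scipy, OpenCV 4.12 (cv2) and the standard library are available. Lean on these libraries where they do the work, as an engineer would, in place of code of your own. Each camera call takes 0.05 s, during which the arm holds its last target.

## Working session

There is one attempt and no reset: what is moved stays moved. The work goes in short steps, Python scripts to look and compute and a tool call to move; the robot and the scene stay as the last step left them, time stands still between calls to the robot, and variables do not carry over. Pictures are saved under pics/ and viewed, and the job is handed in when it is done.

Besides the shell and the picture viewer there is one more tool, called after ">>>" as a command line: name --argument value ..., lists and objects as JSON in quotes. jog_arm: Moves the arm, as the interface text tells. Its arguments: {"type":"object","properties":{"deltas":{"type":"array"},"grip_force":{"type":"number"}},"required":["deltas"]}

```bash
ls; mkdir -p pics; python3 - <<'E'
from workcell import bot, viewer, ticket
import cv2,json
for n in("scene","top"):
    c=viewer.camera(n)
    cv2.imwrite(f"pics/{n}0.png",c["image"][:,:,::-1])
    print(n,c["fovy"],c["cx"],c["cy"],c["world_to_cam"])
print(bot.get_obs())
E
```

```text
pics
scene 47.66330736957603 260.5288122226532 193.56753325514583 [[ 0.28469729  0.95841415 -0.01974246 -0.15594829]
 [ 0.65555595 -0.20967682 -0.72545298 -0.32695339]
 [-0.69942394  0.19359221 -0.68798852  1.55946733]
 [ 0.          0.          0.          1.        ]]
top 52.04865234504321 250.76198540630278 188.37635224821034 [[-0.00414274 -0.99996846  0.00677629 -0.0147972 ]
 [-0.99869894  0.00379288 -0.05085305  0.57179837]
 [ 0.05082575 -0.00697814 -0.99868316  1.20914542]
 [ 0.          0.          0.          1.        ]]
{'time': 0.1, 'q': array([-6.33115718e+01,  5.00865555e+00,  1.00387317e+01,  9.50983793e+01,
       -8.57081131e-04,  8.99972189e+01]), 'qd': array([-0.05245596, -0.05308949,  0.07190559, -0.02422882,  0.05105022,
       -0.00272815]), 'joint_efforts': array([ 3.54382951e-05, -5.21560764e+01,  4.65654945e+01,  1.59745192e-02,
       -6.55277518e-05, -1.23076853e-05]), 'ee_pos': array([ 0.24694297, -0.4912475 ,  0.24764481]), 'tcp_rot': array([-89.28386119,  89.93169142, 117.40734857]), 'wrist_force': array([ 0.75560338, -0.10469983,  0.37078403]), 'torque': array([ 0.01381806, -0.01853937,  0.01202832]), 'opening': 0.0852993919009341}
```

View pics/scene0.png

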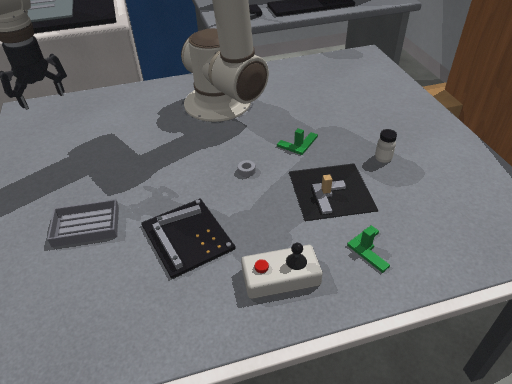

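View pics/top0.png

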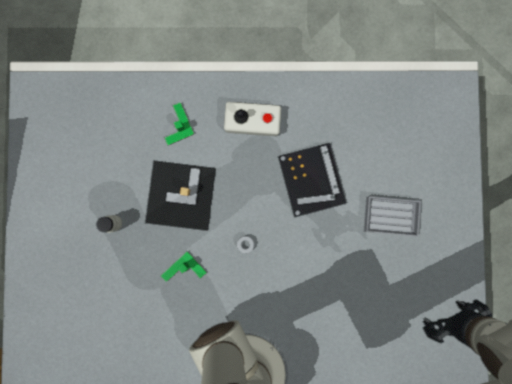

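Candidates for the square: bare steel L with a wooden block on the black mat (top 185,190; scene 327,187). The two green Ls (top 180,125 and 185,266) are look-alikes. I choose the steel one and check it in close crops.

```bash
python3 - <<'E'
import cv2,numpy as np
t=cv2.imread("pics/top0.png");s=cv2.imread("pics/scene0.png")
f=lambda im,x,y,w,h,k:cv2.resize(im[y:y+h,x:x+w],None,fx=k,fy=k,interpolation=cv2.INTER_CUBIC)
cv2.imwrite("pics/c_top.png",np.hstack([f(t,140,150,80,90,5),f(t,272,135,80,90,5)]))
cv2.imwrite("pics/c_sc.png",np.hstack([f(s,285,155,100,75,4),f(s,138,195,100,80,4)[:300]]))
E
```

```text
(no output)
```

View pics/c_top.png

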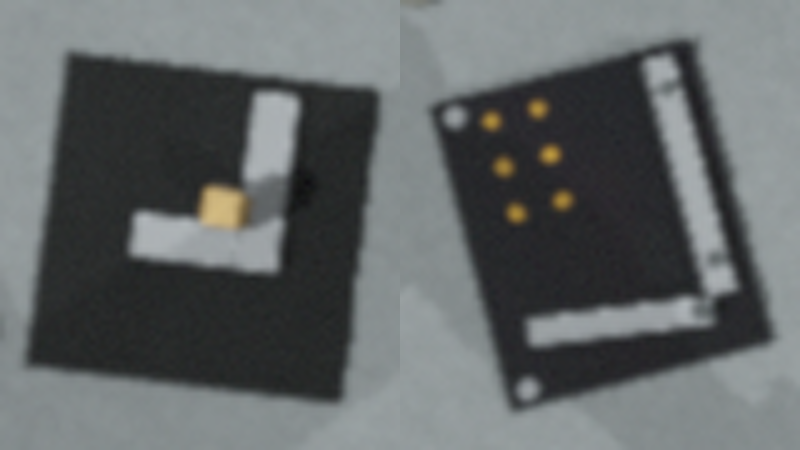

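View pics/c_sc.png

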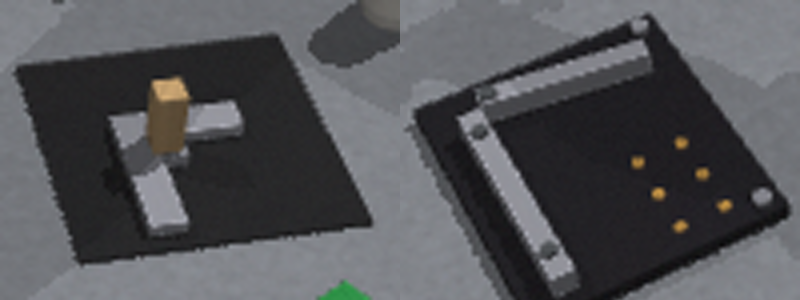

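The crops confirm it: top-crop left shows the bare steel L with its wooden block at full-frame (185,190), short arm to the left (+y), long arm up (+x). The fixed fence, with two bolts, runs from (342,193) to (325,147). The stop runs from about (340,197) to (299,203). Next I'll fit the poses with silhouette edges.

```bash
cat > h.py <<'E'
import cv2,numpy as np
from scipy.optimize import least_squares
from scipy.ndimage import map_coordinates,gaussian_filter
from workcell import bot,viewer,ticket
def cams(tag=None):
    d={}
    for n in("scene","top"):
        c=viewer.camera(n);c["f"]=192/np.tan(np.radians(c["fovy"]/2));d[n]=c
        if tag: cv2.imwrite(f"pics/{n}_{tag}.png",c["image"][:,:,::-1])
    return d
def proj(c,P):
    P=np.atleast_2d(P);W=np.array(c["world_to_cam"]);q=P@W[:3,:3].T+W[:3,3]
    return np.c_[c["cx"]+c["f"]*q[:,0]/q[:,2],c["cy"]+c["f"]*q[:,1]/q[:,2]]
def ray(c,uv,z):
    W=np.array(c["world_to_cam"]);R=W[:3,:3];o=-R.T@W[:3,3]
    d=R.T@np.array([(uv[0]-c["cx"])/c["f"],(uv[1]-c["cy"])/c["f"],1]);return o+d*(z-o[2])/d[2]
def place(p,L):
    c,s=np.cos(p[2]),np.sin(p[2]);L=np.asarray(L,float)
    return np.c_[p[0]+c*L[:,0]-s*L[:,1],p[1]+s*L[:,0]+c*L[:,1],L[:,2]]
def box(x0,x1,y0,y1,z0,z1):
    return np.array([[x,y,z] for x in(x0,x1) for y in(y0,y1) for z in(z0,z1)])
def hullsegs(c,p,L):
    uv=proj(c,place(p,L)).astype(np.float32)
    h=cv2.convexHull(uv)[:,0].astype(float);return [(h[i],h[(i+1)%len(h)]) for i in range(len(h))],h.mean(0)
def chan(c,kind):
    im=c["image"].astype(float)
    return im.mean(2) if kind=="g" else im[:,:,0]-im[:,:,2]
def resid(p,c,L,img,sign,w=3.,skip=2.,mask=None):
    # sign +1: inside brighter
    segs,ctr=hullsegs(c,p,L);out=[]
    t=np.arange(-w,w+.01,.25)
    for a,b in segs:
        l=np.linalg.norm(b-a)
        if l<3*skip: continue
        u=(b-a)/l;n=np.array([-u[1],u[0]])
        if n@(ctr-a)<0:n=-n
        for s in np.arange(skip,l-skip+.01,1.):
            q=a+u*s+np.outer(t,n)
            v=map_coordinates(img,[q[:,1],q[:,0]],order=1)
            g=gaussian_filter(sign*np.gradient(v),2);k=int(g.argmax())
            if g[k]<.8 or k in(0,len(t)-1): out.append((np.nan,a+u*s,n));continue
            # centroid of gradient near peak
            sl=slice(max(0,k-4),k+5);gg=np.clip(g[sl],0,None)
            out.append(((gg*t[sl]).sum()/gg.sum(),a+u*s,n))
    return out
def fit(p0,terms,free=(0,1,2),w=3.,it=8):
    """terms: list of (cam,L,sign,kind). iterated closest edge"""
    p=np.array(p0,float)
    for _ in range(it):
        obs=[]
        for c,L,s,k in terms:
            img=chan(c,k)
            for r,q,n in resid(p,c,L,img,s,w):
                if np.isfinite(r): obs.append((c,L,q,n,r))
        # linearise numerically: normal displacement of hull at q
        J=[];R=[]
        # displacement approx: back-project q at mean z, move rigidly
        for c,L,q,n,r in obs:
            z=L[:,2].mean();X=ray(c,q,z);
            row=[]
            for dv in(np.array([1e-3,0,0]),np.array([0,1e-3,0]),1e-3*np.array([-(X[1]-p[1]),X[0]-p[0],0])):
                row.append(((proj(c,X+dv)[0]-proj(c,X)[0])@n)/1e-3)
            J.append(row);R.append(r)
        J=np.array(J)[:,list(free)];R=np.array(R)
        s=least_squares(lambda d:(J*[1,1,10][:len(free)])@d-R,np.zeros(len(free)),loss="soft_l1",f_scale=.2).x*np.array([1,1,10][:len(free)])
        p[list(free)]+=s
    return p,np.sqrt(np.median((J@s-R)**2)),len(R)
PLATE=box(-.04,.16,-.035,.135,0,.012);FENCE=box(0,.15,-.016,0,.012,.030)
MAT=box(-.1,.1,-.1,.1,0,.004);BLOCK=box(-.011,.011,-.011,.011,.014,.064)
LONG=box(-.034,.076,-.030,-.004,.004,.014);SHORT=box(-.034,-.008,-.030,.060,.004,.014)
E
cat > fit0.py <<'E'
from h import *
D=cams()
def both(nm,p0,L,s,k="g",w=4):
    r=[]
    for t in(["top"],["scene"],["top","scene"]):
        p,e,n=fit(p0,[(D[x],L,s,k) for x in t],w=w);print(nm,t,np.round(p[:2]*1000,1),np.round(np.degrees(p[2]),2),"rms",round(e,2),n)
    return p
T=D["top"]
m0=ray(T,(181,196),.004);print(m0)
mat=both("mat",[m0[0],m0[1],np.radians(-4)],MAT,-1)
c0=ray(T,(342,197),.03)
pl=both("plate",[c0[0],c0[1],np.radians(14)],PLATE,-1)
both("fence",pl,FENCE,1,w=3)
b0=ray(T,(184.5,191.5),.064)
bl=both("block",[b0[0],b0[1],np.radians(-4)],BLOCK,1,"c")
both("long",bl,LONG,1,w=3);both("short",bl,SHORT,1,w=3)
E
python3 fit0.py
```

```text
[0.54919543 0.20146407 0.004     ]
mat ['top'] [552.5 203.7] -7.04 rms 0.27 241
mat ['scene'] [550.9 203.5] -7.11 rms 0.15 232
mat ['top', 'scene'] [551.5 203.6] -7.13 rms 0.22 473
plate ['top'] [ 536.2 -297.6] 14.94 rms 0.23 34
plate ['scene'] [ 562.3 -309.2] 14.66 rms 0.22 132
plate ['top', 'scene'] [ 536.1 -297.5] 15.3 rms 0.93 70Traceback (most recent call last):
  File "fit0.py", line 13, in <module>
    both("fence",pl,FENCE,1,w=3)
    ~~~~^^^^^^^^^^^^^^^^^^^^^^^^
  File "fit0.py", line 6, in both
    p,e,n=fit(p0,[(D[x],L,s,k) for x in t],w=w);print(nm,t,np.round(p[:2]*1000,1),np.round(np.degrees(p[2]),2),"rms",round(e,2),n)
          ~~~^^^^^^^^^^^^^^^^^^^^^^^^^^^^^^^^^^
  File "h.py", line 64, in fit
    J=np.array(J)[:,list(free)];R=np.array(R)
      ~~~~~~~~~~~^^^^^^^^^^^^^^
IndexError: too many indices for array: array is 1-dimensional, but 2 were indexed
```

```bash
sed -i 's/(342,197),.03/(334,195),.03/' fit0.py; python3 fit0.py
```

```text
[0.54919543 0.20146407 0.004     ]
mat ['top'] [552.5 203.8] -7.05 rms 0.27 241
mat ['scene'] [550.9 203.6] -7.12 rms 0.15 232
mat ['top', 'scene'] [551.5 203.6] -7.13 rms 0.22 473
plate ['top'] [ 554.7 -272.7] 14.6 rms 0.23 222
plate ['scene'] [ 552.8 -273.2] 14.57 rms 0.23 241
plate ['top', 'scene'] [ 553.4 -272.9] 14.49 rms 0.23 464Traceback (most recent call last):
  File "fit0.py", line 13, in <module>
    both("fence",pl,FENCE,1,w=3)
    ~~~~^^^^^^^^^^^^^^^^^^^^^^^^
  File "fit0.py", line 6, in both
    p,e,n=fit(p0,[(D[x],L,s,k) for x in t],w=w);print(nm,t,np.round(p[:2]*1000,1),np.round(np.degrees(p[2]),2),"rms",round(e,2),n)
          ~~~^^^^^^^^^^^^^^^^^^^^^^^^^^^^^^^^^^
  File "h.py", line 64, in fit
    J=np.array(J)[:,list(free)];R=np.array(R)
      ~~~~~~~~~~~^^^^^^^^^^^^^^
IndexError: too many indices for array: array is 1-dimensional, but 2 were indexed
```

```bash
python3 - <<'E'
from h import *
D=cams()
p=[.5534,-.2729,np.radians(14.5)]
for n in D:
    c=D[n];im=c["image"][:,:,::-1].copy();K=6
    x0,y0=(272,130) if n=="top" else (135,190)
    cr=cv2.resize(im[y0:y0+95,x0:x0+105],None,fx=K,fy=K,interpolation=cv2.INTER_CUBIC)
    for L in(PLATE,FENCE):
        h=cv2.convexHull(proj(c,place(p,L)).astype(np.float32))[:,0]
        print(n,h.round(0).tolist())
        cv2.polylines(cr,[(((h-[x0,y0])+.5)*K).astype(int)],True,(0,0,255),1)
    cv2.imwrite(f"pics/ov_{n}.png",cr)
E
```

```text
scene [[235.0, 249.0], [171.0, 280.0], [141.0, 225.0], [140.0, 222.0], [200.0, 198.0], [235.0, 246.0]]
scene [[182.0, 267.0], [176.0, 270.0], [153.0, 229.0], [151.0, 224.0], [157.0, 222.0], [181.0, 262.0]]
top [[347.0, 204.0], [294.0, 217.0], [294.0, 217.0], [277.0, 156.0], [278.0, 156.0], [330.0, 142.0]]
top [[339.0, 192.0], [334.0, 194.0], [333.0, 194.0], [320.0, 148.0], [321.0, 147.0], [326.0, 146.0]]
```

View pics/ov_top.png

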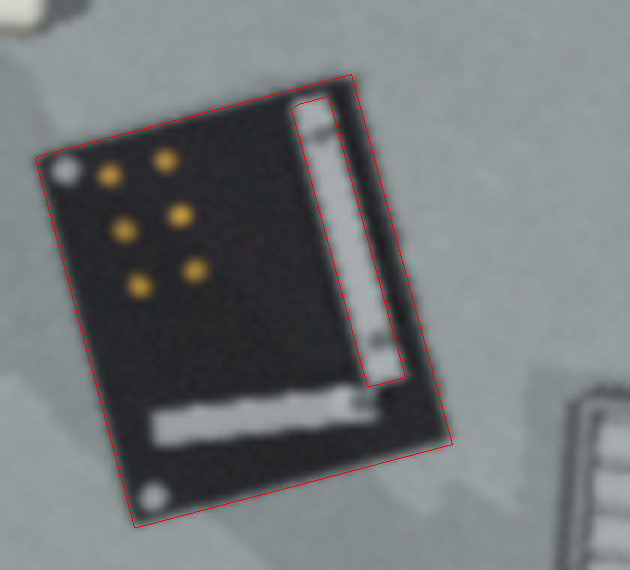

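View pics/ov_scene.png

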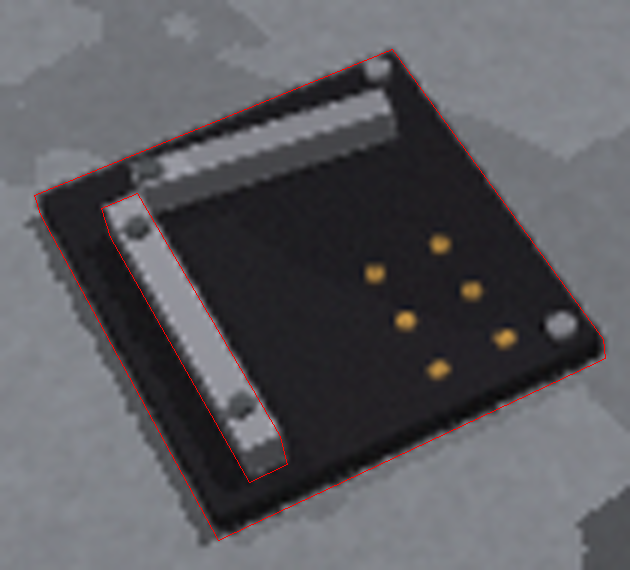

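```bash
python3 - <<'E'
from h import *
D=cams()
p=np.array([.5534,-.2729,np.radians(14.5)])
for it in range(5):
    q,e,n=fit(p,[(D["top"],FENCE,1,"g")],w=2.5,it=it+1);print(q,e,n)
E
```

```text
[-3.26776783e+03 -8.45478368e+02  2.53104444e-01] 0.07575741096629816 89Traceback (most recent call last):
  File "<stdin>", line 5, in <module>
  File "h.py", line 64, in fit
    J=np.array(J)[:,list(free)];R=np.array(R)
      ~~~~~~~~~~~^^^^^^^^^^^^^^
IndexError: too many indices for array: array is 1-dimensional, but 2 were indexed
```

```bash
sed -i 's/if l<3\*skip/if l<2.6*skip/; s/skip=2\./skip=1.5/' h.py
sed -i 's/least_squares(lambda d:(J\*\[1,1,10\]\[:len(free)\])@d-R/least_squares(lambda d:np.r_[(J*[1,1,10][:len(free)])@d-R,20*d]/' h.py
cat >> fit0.py <<'E'
# stop: pivot at (-8,8) in fence axes; bar x -16..0, y 1..114
P=pl
piv=place(P,[[-.008,.008,0]])[0]
STOP=box(-.008,.008,-.007,.106,.012,.030)
both("stop",[piv[0],piv[1],P[2]-np.radians(7)],STOP,1,w=3)
E
python3 fit0.py
```

```text
[0.54919543 0.20146407 0.004     ]
mat ['top'] [552.5 203.8] -7.06 rms 0.27 245
mat ['scene'] [550.9 203.5] -7.08 rms 0.16 236
mat ['top', 'scene'] [551.6 203.6] -7.11 rms 0.22 481
plate ['top'] [ 554.7 -272.7] 14.58 rms 0.23 226
plate ['scene'] [ 552.8 -273.1] 14.55 rms 0.21 245
plate ['top', 'scene'] [ 553.5 -272.9] 14.51 rms 0.22 472
fence ['top'] [ 553.9 -273. ] 14.58 rms 0.02 97
fence ['scene'] [ 551.9 -271.9] 14.68 rms 0.47 100
fence ['top', 'scene'] [ 552.9 -272.6] 14.69 rms 0.26 197
block ['top'] [562.9 185.4] -13.53 rms 0.16 20
block ['scene'] [559.1 183.6] -6.19 rms 0.44 38
block ['top', 'scene'] [561.5 183.7] -0.67 rms 0.5 60
long ['top'] [561.1 183. ] -6.25 rms 0.26 70
long ['scene'] [559.5 183.3] -5.41 rms 0.51 60
long ['top', 'scene'] [560.4 183.1] -6.04 rms 0.3 127
short ['top'] [560.7 183.7] -8.04 rms 0.25 60
short ['scene'] [557.2 187.2] 0.18 rms 0.7 49
short ['top', 'scene'] [560.5 183.8] -7.63 rms 0.23 97
stop ['top'] [ 544.2 -266.6] 6.63 rms 0.29 74
stop ['scene'] [ 542.3 -267.1] 6.85 rms 0.24 91
stop ['top', 'scene'] [ 543.2 -266.8] 6.82 rms 0.24 163
```

```bash
python3 - <<'E'
from h import *
from scipy.spatial.transform import Rotation as Ro
o=bot.get_obs();R=Ro.from_euler("xyz",o["tcp_rot"],degrees=True).as_matrix();print(R.round(3),o["q"],o["time"])
print("jaw yaw",np.degrees(np.arctan2(R[1,1],R[0,1])))
D=cams()
T=D["top"];S=D["scene"]
# square: edge-specific fit, overlay
for p in([.5605,.1835,np.radians(-7)],):
  for n in D:
    c=D[n];im=c["image"][:,:,::-1].copy();K=7
    x0,y0=(142,155) if n=="top" else (288,160)
    cr=cv2.resize(im[y0:y0+80,x0:x0+90],None,fx=K,fy=K,interpolation=cv2.INTER_CUBIC)
    for L in(LONG,SHORT,BLOCK):
        h=cv2.convexHull(proj(c,place(p,L)).astype(np.float32))[:,0]
        cv2.polylines(cr,[(((h-[x0,y0])+.5)*K).astype(int)],True,(0,0,255),1)
    cv2.imwrite(f"pics/ovs_{n}.png",cr)
E
```

```text
[[-0.     0.449 -0.893]
 [ 0.    -0.893 -0.449]
 [-1.    -0.     0.   ]] [-6.33121049e+01  4.97853361e+00  1.00760677e+01  9.50988739e+01
 -4.67736096e-04  9.00001476e+01] 0.6
jaw yaw -63.31225254286109
```

View pics/ovs_top.png

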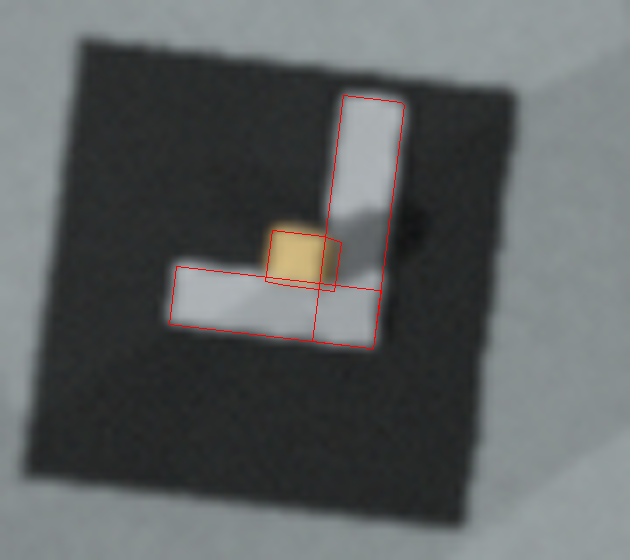

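View pics/ovs_scene.png

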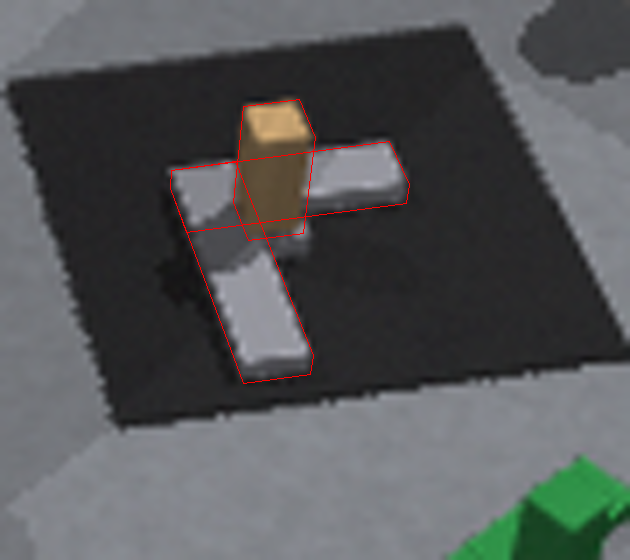

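>>> jog_arm --deltas '[{"x":100,"y":215,"z":-30,"twist":25,"fingers":1},{"x":100,"y":215,"z":-30,"twist":25},{"x":100,"y":215,"z":-30,"twist":25},{"x":200,"y":430,"z":-30,"twist":40},{"x":200,"y":430,"z":-60,"twist":40},{"x":200,"y":430,"z":-60,"twist":50},{"x":313,"y":675,"z":-100,"twist":56.6},{"x":313,"y":675,"z":-100,"twist":56.6},{"x":313,"y":675,"z":-100,"twist":56.6},{"x":313,"y":675,"z":-100,"twist":56.6}]'

```text
validation failed for argument at $.de...
```

```bash
python3 -c "
from h import *
o=bot.get_obs();print(o)"
```

```text
{'time': 0.7, 'q': array([-6.33123704e+01,  4.97931174e+00,  1.00790201e+01,  9.50975653e+01,
        4.40257576e-04,  8.99988543e+01]), 'qd': array([ 0.10775916, -0.02321451,  0.01397308,  0.0073018 , -0.0065601 ,
        0.0303288 ]), 'joint_efforts': array([ 9.38388002e-04, -5.19949329e+01,  4.64796853e+01,  9.19926206e-04,
        3.24485420e-06, -7.90123892e-06]), 'ee_pos': array([ 0.24702833, -0.49142086,  0.24828742]), 'tcp_rot': array([101.60793299,  89.9978122 , -51.70329164]), 'wrist_force': array([0.35861996, 0.03336857, 0.16927995]), 'torque': array([ 0.01290177, -0.0177804 ,  0.05531503]), 'opening': 0.08540461632669184}
```

>>> jog_arm --deltas '[{"x":100,"y":215,"z":-30,"twist":25,"fingers":1},{"x":100,"y":215,"z":-30,"twist":25,"fingers":1},{"x":100,"y":215,"z":-30,"twist":25,"fingers":1},{"x":200,"y":430,"z":-30,"twist":40,"fingers":1},{"x":200,"y":430,"z":-60,"twist":40,"fingers":1},{"x":200,"y":430,"z":-60,"twist":50,"fingers":1},{"x":313,"y":675,"z":-100,"twist":56.6,"fingers":1},{"x":313,"y":675,"z":-100,"twist":56.6,"fingers":1},{"x":313,"y":675,"z":-100,"twist":56.6,"fingers":1},{"x":313,"y":675,"z":-100,"twist":56.6,"fingers":1}]'

```text
time: 1.7
ee_pos: [0.4562, -0.0397, 0.1847]
tcp_rot: [88.6, 89.9, -8.1]
wrist_force: [0.8, -1.0, -0.1]
opening: 0.085
```

>>> jog_arm --deltas '[{"x":104,"y":223.5,"z":-40,"twist":0,"fingers":1},{"x":104,"y":223.5,"z":-40,"twist":0,"fingers":1},{"x":104,"y":223.5,"z":-40,"twist":0,"fingers":1},{"x":104,"y":223.5,"z":-40,"twist":0,"fingers":1},{"x":104,"y":223.5,"z":-40,"twist":0,"fingers":1},{"x":104,"y":223.5,"z":-40,"twist":0,"fingers":1},{"x":104,"y":223.5,"z":-40,"twist":0,"fingers":1}]'

```text
time: 2.4
ee_pos: [0.5599, 0.1846, 0.1437]
tcp_rot: [-30.3, 89.9, -126.9]
wrist_force: [-0.1, -1.0, 0.4]
opening: 0.0854
```

```bash
cat >> h.py <<'E'
from scipy.spatial.transform import Rotation as Ro
def st():
    o=bot.get_obs();R=Ro.from_euler("xyz",o["tcp_rot"],degrees=True).as_matrix()
    return o,np.degrees(np.arctan2(R[1,1],R[0,1])),np.degrees(np.arccos(-R[2,0]))
FX=np.array([.5534,-.2728,np.radians(14.57)])
def rep():
    o,y,tl=st();c,s=np.cos(FX[2]),np.sin(FX[2]);f=o["wrist_force"]
    d=o["ee_pos"][:2]-FX[:2]
    print("t",round(o["time"],2),"pos",(o["ee_pos"]*1000).round(2),"yaw",round(y,2),"tilt",round(tl,2),"f",f.round(1),"tau",o["torque"].round(3),"op",round(o["opening"]*1000,1),"fix pos",(np.array([c*d[0]+s*d[1],-s*d[0]+c*d[1]])*1000).round(2),"fixF",np.round([c*f[0]+s*f[1],-s*f[0]+c*f[1]],1))
E
python3 - <<'E'
from h import *
rep()
D=cams("pre")
t=cv2.resize(D["top"]["image"][150:240,140:230,::-1],None,fx=6,fy=6,interpolation=cv2.INTER_CUBIC)
s=cv2.resize(D["scene"]["image"][125:225,270:390,::-1],None,fx=5,fy=5,interpolation=cv2.INTER_CUBIC)
cv2.imwrite("pics/pre_t.png",t);cv2.imwrite("pics/pre_s.png",s)
E
```

```text
t 2.4 pos [559.94 184.64 143.73] yaw -6.59 tilt 0.06 f [-0.1 -1.   0.4] tau [-0.002 -0.016  0.056] op 85.4 fix pos [121.4  441.08] fixF [-0.3 -0.9]
```

View pics/pre_s.png

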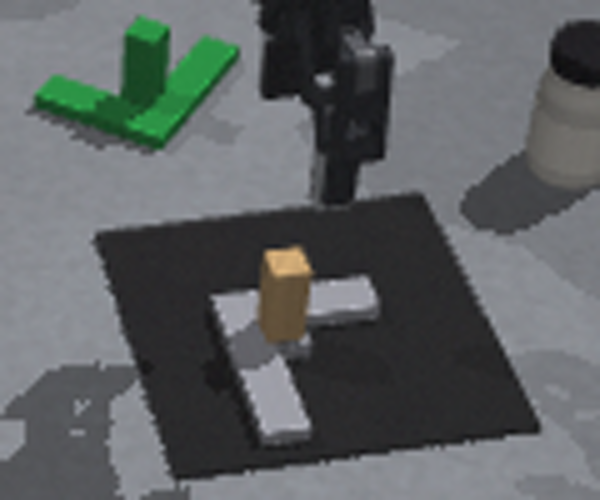

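The steel square is unchanged under the gripper, and the fingers hang above it. I'll lower now.

>>> jog_arm --deltas '[{"x":0.5,"y":-1,"z":-50,"twist":0,"fingers":1},{"x":0.5,"y":-1,"z":-75,"twist":0,"fingers":1},{"x":0.5,"y":-1,"z":-90,"twist":0,"fingers":1},{"x":0.5,"y":-1,"z":-98.5,"twist":0,"fingers":1},{"x":0.5,"y":-1,"z":-98.5,"twist":0,"fingers":1},{"x":0.5,"y":-1,"z":-98.5,"twist":0,"fingers":1}]'

```text
time: 3.1
ee_pos: [0.5612, 0.182, 0.0481]
tcp_rot: [100.8, 89.8, 4.0]
wrist_force: [0.1, 0.6, 0.5]
opening: 0.0852
```

```bash
python3 - <<'E'
from h import *
rep()
D=cams("down")
t=cv2.resize(D["top"]["image"][150:240,140:230,::-1],None,fx=5,fy=5,interpolation=cv2.INTER_CUBIC)
s=cv2.resize(D["scene"]["image"][135:225,290:380,::-1],None,fx=5,fy=5,interpolation=cv2.INTER_CUBIC)
cv2.imwrite("pics/down_ts.png",np.hstack([t[:450,:350],s]))
E
```

```text
t 3.1 pos [561.18 182.    48.06] yaw -6.75 tilt 0.17 f [0.1 0.6 0.5] tau [ 0.025  0.017 -0.05 ] op 85.2 fix pos [121.94 438.22] fixF [0.3 0.6]
```

View pics/down_ts.png

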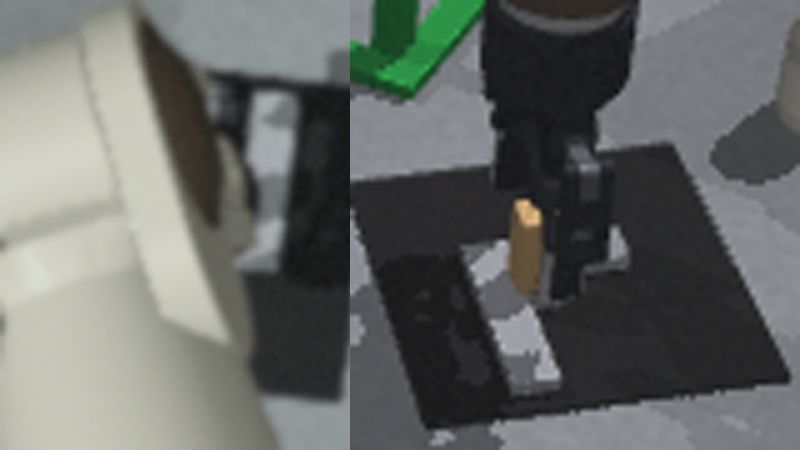

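```bash
python3 - <<'E'
from h import *
o,y,_=st();p=[o["ee_pos"][0],o["ee_pos"][1],np.radians(y)]
c=viewer.camera("scene");K=7;x0,y0=290,150
im=cv2.resize(c["image"][y0:y0+75,x0:x0+90,::-1],None,fx=K,fy=K,interpolation=cv2.INTER_CUBIC)
z=o["ee_pos"][2]
for L,col in((box(.0425,.057,-.011,.011,z-.004,z+.03),(0,0,255)),(box(-.057,-.0425,-.011,.011,z-.004,z+.03),(255,0,0))):
    h=cv2.convexHull(proj(c,place(p,L)).astype(np.float32))[:,0]
    cv2.polylines(im,[(((h-[x0,y0])+.5)*K).astype(int)],True,col,1)
h=cv2.convexHull(proj(c,place([.5605,.1835,np.radians(-7)],BLOCK)).astype(np.float32))[:,0]
cv2.polylines(im,[(((h-[x0,y0])+.5)*K).astype(int)],True,(0,255,0),1)
cv2.imwrite("pics/fing.png",im)
E
```

```text
Traceback (most recent call last):
  File "h.py", line 13, in proj
    return np.c_[c["cx"]+c["f"]*q[:,0]/q[:,2],c["cy"]+c["f"]*q[:,1]/q[:,2]]
                         ~^^^^^
KeyError: 'f'
```

```bash
python3 - <<'E'
from h import *
o,y,_=st();p=[o["ee_pos"][0],o["ee_pos"][1],np.radians(y)]
c=cams()["scene"];K=7;x0,y0=290,150
im=cv2.resize(c["image"][y0:y0+75,x0:x0+90,::-1],None,fx=K,fy=K,interpolation=cv2.INTER_CUBIC)
z=o["ee_pos"][2]
for L,col in((box(.0425,.057,-.011,.011,z-.004,z+.03),(0,0,255)),(box(-.057,-.0425,-.011,.011,z-.004,z+.03),(255,0,0))):
    h=cv2.convexHull(proj(c,place(p,L)).astype(np.float32))[:,0]
    cv2.polylines(im,[(((h-[x0,y0])+.5)*K).astype(int)],True,col,1)
h=cv2.convexHull(proj(c,place([.5605,.1835,np.radians(-7)],BLOCK)).astype(np.float32))[:,0]
cv2.polylines(im,[(((h-[x0,y0])+.5)*K).astype(int)],True,(0,255,0),1)
cv2.imwrite("pics/fing.png",im)
E
```

```text
(no output)
```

View pics/fing.png

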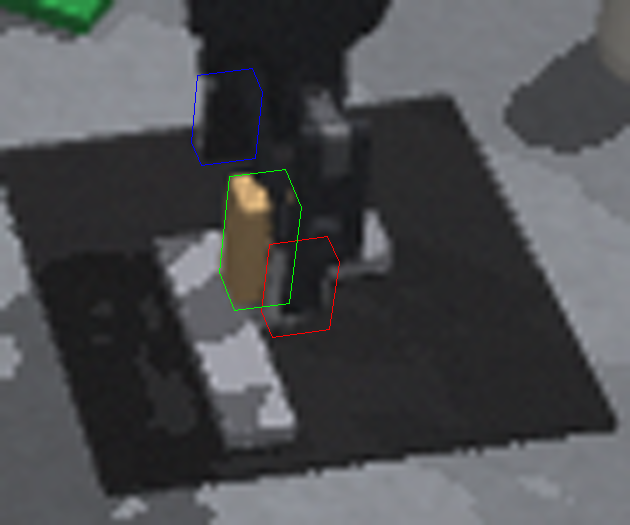

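The predicted finger outline matches, and the block lies between the jaws. Closing.

>>> jog_arm --deltas '[{"x":0,"y":1,"z":-3,"twist":0,"fingers":0.6},{"x":0,"y":1,"z":-3,"twist":0,"fingers":0.4},{"x":0,"y":1,"z":-3,"twist":0,"fingers":0.3},{"x":0,"y":1,"z":-3,"twist":0,"fingers":0.2},{"x":0,"y":1,"z":-3,"twist":0,"fingers":0},{"x":0,"y":1,"z":-3,"twist":0,"fingers":0},{"x":0,"y":1,"z":-3,"twist":0,"fingers":0},{"x":0,"y":1,"z":-3,"twist":0,"fingers":0}]' --grip_force 70

```text
time: 4.15
ee_pos: [0.561, 0.1833, 0.0445]
tcp_rot: [99.2, 89.9, 2.4]
wrist_force: [0.3, -0.3, 1.5]
opening: 0.0209
```

```bash
python3 -c "
from h import *
rep()"
```

```text
t 4.15 pos [560.96 183.26  44.51] yaw -6.72 tilt 0.14 f [ 0.3 -0.3  1.5] tau [ 0.003  0.271 -0.057] op 20.9 fix pos [122.04 439.49] fixF [ 0.2 -0.3]
```

>>> jog_arm --deltas '[{"x":0,"y":0,"z":30,"twist":0,"fingers":0},{"x":0,"y":0,"z":60,"twist":0,"fingers":0},{"x":5,"y":-40,"z":75,"twist":4,"fingers":0},{"x":10,"y":-80,"z":75,"twist":8,"fingers":0},{"x":15,"y":-120,"z":75,"twist":12,"fingers":0},{"x":18,"y":-160,"z":75,"twist":16,"fingers":0},{"x":21,"y":-200,"z":75,"twist":20,"fingers":0},{"x":25,"y":-240,"z":75,"twist":21.3,"fingers":0},{"x":29,"y":-280,"z":75,"twist":21.3,"fingers":0},{"x":32,"y":-320,"z":75,"twist":21.3,"fingers":0}]'

```text
time: 5.15
ee_pos: [0.5924, -0.1383, 0.1183]
tcp_rot: [145.6, 89.9, 70.2]
wrist_force: [0.7, -0.2, -5.9]
opening: 0.021
```

```bash
python3 -c "
from h import *
rep()"
```

```text
t 5.15 pos [ 592.4  -138.33  118.33] yaw 14.58 tilt 0.08 f [ 0.7 -0.2 -5.9] tau [-0.022 -0.07  -0.016] op 21.0 fix pos [ 71.57 120.34] fixF [ 0.6 -0.4]
```

>>> jog_arm --deltas '[{"x":3,"y":-40,"z":0,"twist":0,"fingers":0},{"x":5.4,"y":-75,"z":0,"twist":0,"fingers":0},{"x":5.4,"y":-82.7,"z":0,"twist":0,"fingers":0},{"x":5.4,"y":-82.7,"z":0,"twist":0,"fingers":0},{"x":5.4,"y":-82.7,"z":0,"twist":0,"fingers":0},{"x":5.4,"y":-82.7,"z":0,"twist":0,"fingers":0}]'

```text
time: 5.75
ee_pos: [0.5978, -0.2197, 0.1181]
tcp_rot: [163.7, 89.9, 88.4]
wrist_force: [-0.3, -0.3, -5.2]
opening: 0.0212
```

```bash
python3 - <<'E'
from h import *
rep()
D=cams("carry")
c=D["scene"];K=6;x0,y0=130,130
im=cv2.resize(c["image"][y0:y0+100,x0:x0+125,::-1],None,fx=K,fy=K,interpolation=cv2.INTER_CUBIC)
o,y,_=st();p=[*o["ee_pos"][:2],np.radians(y)];dz=o["ee_pos"][2]-.0445
for L in(LONG,SHORT,BLOCK):
    h=cv2.convexHull(proj(c,place(p,L+[0,0,dz])).astype(np.float32))[:,0]
    cv2.polylines(im,[(((h-[x0,y0])+.5)*K).astype(int)],True,(0,255,0),1)
cv2.imwrite("pics/carry.png",im)
c=D["top"];x0,y0=260,120
im=cv2.resize(c["image"][y0:y0+100,x0:x0+125,::-1],None,fx=K,fy=K,interpolation=cv2.INTER_CUBIC)
for L in(LONG,SHORT,BLOCK):
    h=cv2.convexHull(proj(c,place(p,L+[0,0,dz])).astype(np.float32))[:,0]
    cv2.polylines(im,[(((h-[x0,y0])+.5)*K).astype(int)],True,(0,255,0),1)
cv2.imwrite("pics/carry_t.png",im)
E
```

```text
t 5.75 pos [ 597.78 -219.7   118.15] yaw 14.66 tilt 0.1 f [-0.3 -0.3 -5.2] tau [-0.005  0.022  0.028] op 21.2 fix pos [56.31 40.23] fixF [-0.3 -0.2]
```

View pics/carry.png

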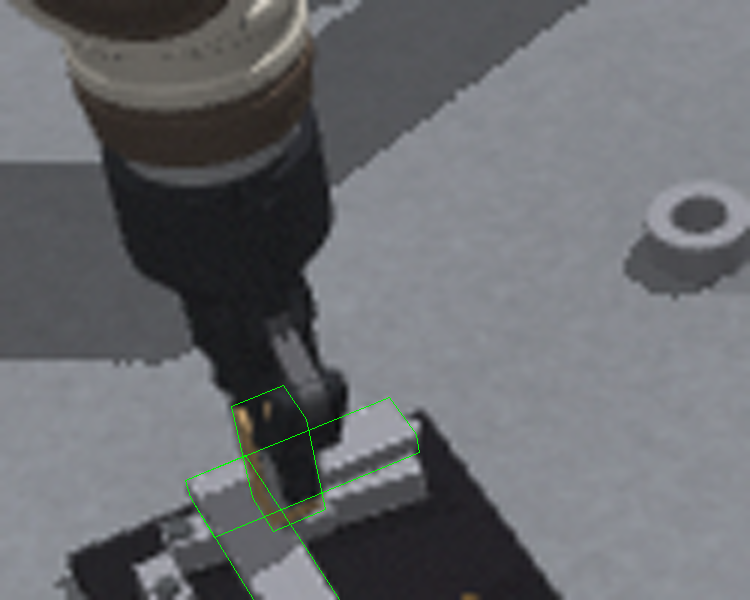

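View pics/carry_t.png

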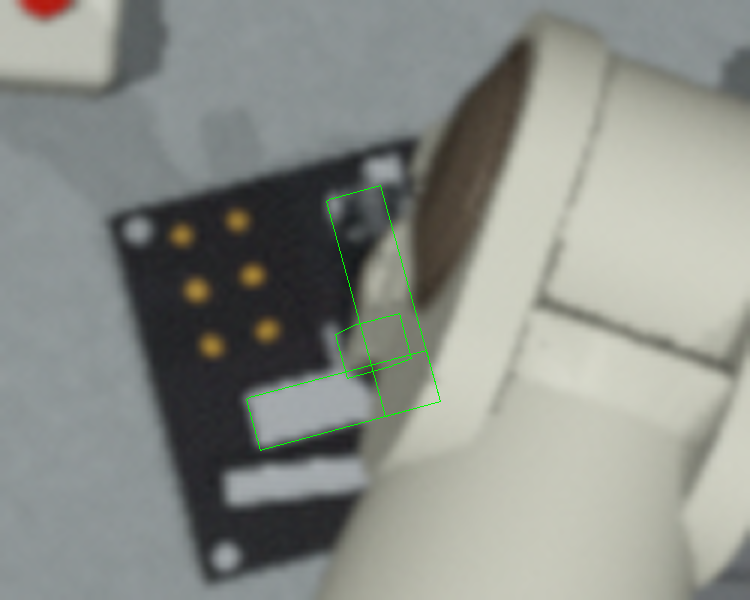

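The overlay matches the held square to within half a pixel. The short arm is clear of the stop, so I'll descend.

>>> jog_arm --deltas '[{"x":0,"y":0,"z":-25,"twist":-0.05,"fingers":0},{"x":0,"y":0,"z":-45,"twist":-0.05,"fingers":0},{"x":0,"y":0,"z":-57,"twist":-0.05,"fingers":0},{"x":0,"y":0,"z":-62,"twist":-0.05,"fingers":0},{"x":0,"y":0,"z":-62.5,"twist":-0.05,"fingers":0},{"x":0,"y":0,"z":-63,"twist":-0.05,"fingers":0},{"x":0,"y":0,"z":-63,"twist":-0.05,"fingers":0},{"x":0,"y":0,"z":-63,"twist":-0.05,"fingers":0}]'

```text
time: 6.65
ee_pos: [0.5983, -0.22, 0.0563]
tcp_rot: [107.6, 89.9, 32.2]
wrist_force: [-0.2, -0.8, -5.6]
opening: 0.0212
```

```bash
python3 -c "
from h import *
rep()"
```

```text
t 6.65 pos [ 598.3  -219.99   56.26] yaw 14.61 tilt 0.11 f [-0.2 -0.8 -5.6] tau [ 0.005  0.026 -0.006] op 21.2 fix pos [56.74 39.82] fixF [-0.4 -0.7]
```

>>> jog_arm --deltas '[{"x":0,"y":0,"z":-2,"twist":0,"fingers":0},{"x":0,"y":0,"z":-3.2,"twist":0,"fingers":0},{"x":1,"y":-3.9,"z":-3.2,"twist":0,"fingers":0},{"x":1.7,"y":-6.5,"z":-3.2,"twist":0,"fingers":0},{"x":2,"y":-7.7,"z":-3.2,"twist":0,"fingers":0},{"x":2,"y":-7.7,"z":-3.2,"twist":0,"fingers":0},{"x":2,"y":-7.7,"z":-3.2,"twist":0,"fingers":0}]'

```text
time: 7.35
ee_pos: [0.6003, -0.2277, 0.053]
tcp_rot: [110.5, 89.9, 35.1]
wrist_force: [-0.3, -0.5, -4.0]
opening: 0.0212
```

```bash
python3 -c "
from h import *
rep()"
```

```text
t 7.35 pos [ 600.31 -227.75   53.02] yaw 14.61 tilt 0.11 f [-0.3 -0.5 -4. ] tau [0.014 0.013 0.019] op 21.2 fix pos [56.73 31.8 ] fixF [-0.4 -0.4]
```

>>> jog_arm --deltas '[{"x":0.1,"y":-0.4,"z":0,"twist":0,"fingers":0},{"x":0.2,"y":-0.8,"z":0,"twist":0,"fingers":0},{"x":0.3,"y":-1.2,"z":0,"twist":0,"fingers":0},{"x":0.3,"y":-1.2,"z":0,"twist":0,"fingers":0}]'

```text
time: 7.75
ee_pos: [0.6005, -0.2287, 0.053]
tcp_rot: [123.2, 89.9, 47.8]
wrist_force: [0.2, 1.4, -4.2]
opening: 0.0215
```

```bash
python3 -c "
from h import *
rep()"
```

```text
t 7.75 pos [ 600.5  -228.71   53.05] yaw 14.62 tilt 0.12 f [ 0.2  1.4 -4.2] tau [0.376 0.14  0.136] op 21.5 fix pos [56.68 30.82] fixF [0.5 1.3]
```

>>> jog_arm --deltas '[{"x":0.1,"y":-0.5,"z":0,"twist":0,"fingers":0},{"x":0.1,"y":-0.5,"z":0,"twist":0,"fingers":0},{"x":0.1,"y":-0.5,"z":0,"twist":0,"fingers":0}]'

```text
time: 8.05
ee_pos: [0.6005, -0.2288, 0.0531]
tcp_rot: [136.6, 89.9, 61.2]
wrist_force: [-2.0, 5.2, -2.4]
opening: 0.0211
```

```bash
python3 -c "
from h import *
rep()"
```

```text
t 8.05 pos [ 600.52 -228.82   53.1 ] yaw 14.64 tilt 0.15 f [-2.   5.2 -2.4] tau [0.975 0.331 0.179] op 21.1 fix pos [56.67 30.71] fixF [-0.7  5.5]
```

>>> jog_arm --deltas '[{"x":-2.0,"y":-0.7,"z":0,"twist":0,"fingers":0},{"x":-4.8,"y":-1.45,"z":0,"twist":0,"fingers":0},{"x":-7.7,"y":-2.2,"z":0,"twist":0,"fingers":0},{"x":-10.6,"y":-2.95,"z":0,"twist":0,"fingers":0},{"x":-13.5,"y":-3.7,"z":0,"twist":0,"fingers":0},{"x":-15.4,"y":-4.2,"z":0,"twist":0,"fingers":0},{"x":-17.3,"y":-4.7,"z":0,"twist":0,"fingers":0},{"x":-17.3,"y":-4.7,"z":0,"twist":0,"fingers":0}]'

```text
time: 8.85
ee_pos: [0.5833, -0.2334, 0.0533]
tcp_rot: [127.7, 89.8, 52.3]
wrist_force: [2.1, 5.6, -4.0]
opening: 0.0212
```

```bash
python3 -c "
from h import *
rep()"
```

```text
t 8.85 pos [ 583.27 -233.37   53.32] yaw 14.64 tilt 0.2 f [ 2.1  5.6 -4. ] tau [ 1.326 -0.443  0.116] op 21.2 fix pos [38.82 30.65] fixF [3.4 4.9]
```

>>> jog_arm --deltas '[{"x":-1.1,"y":-0.6,"z":-0.2,"twist":0,"fingers":0},{"x":-2.2,"y":-0.85,"z":-0.2,"twist":0,"fingers":0},{"x":-3.3,"y":-1.15,"z":-0.2,"twist":0,"fingers":0},{"x":-3.3,"y":-1.15,"z":-0.2,"twist":0,"fingers":0}]'

```text
time: 9.25
ee_pos: [0.5801, -0.2342, 0.0533]
tcp_rot: [124.0, 89.7, 48.6]
wrist_force: [2.2, 7.2, -4.5]
opening: 0.0206
```

```bash
python3 -c "
from h import *
rep()"
```

```text
t 9.25 pos [ 580.13 -234.19   53.29] yaw 14.66 tilt 0.27 f [ 2.2  7.2 -4.5] tau [ 1.427 -0.6    0.127] op 20.6 fix pos [35.58 30.64] fixF [3.9 6.4]
```

>>> jog_arm --deltas '[{"x":-0.6,"y":-0.5,"z":-0.2,"twist":0,"fingers":0},{"x":-1.2,"y":-0.65,"z":-0.2,"twist":0,"fingers":0},{"x":-1.2,"y":-0.65,"z":-0.2,"twist":0,"fingers":0}]'

```text
time: 9.55
ee_pos: [0.5792, -0.2345, 0.0533]
tcp_rot: [121.4, 89.6, 46.1]
wrist_force: [3.2, 6.8, -4.2]
opening: 0.021
```

```bash
python3 -c "
from h import *
rep()"
```

```text
t 9.55 pos [ 579.19 -234.46   53.28] yaw 14.68 tilt 0.35 f [ 3.2  6.8 -4.2] tau [ 1.459 -0.618  0.085] op 21.0 fix pos [34.6  30.62] fixF [4.8 5.8]
```

>>> jog_arm --deltas '[{"x":-0.4,"y":-0.45,"z":-0.1,"twist":0,"fingers":0},{"x":-0.8,"y":-0.55,"z":-0.1,"twist":0,"fingers":0},{"x":-0.8,"y":-0.55,"z":-0.1,"twist":0,"fingers":0}]'

```text
time: 9.85
ee_pos: [0.5787, -0.2346, 0.0533]
tcp_rot: [119.7, 89.6, 44.4]
wrist_force: [3.2, 6.9, -5.7]
opening: 0.0211
```

```bash
python3 -c "
from h import *
rep()"
```

```text
t 9.85 pos [ 578.67 -234.63   53.34] yaw 14.69 tilt 0.44 f [ 3.2  6.9 -5.7] tau [ 1.487 -0.686  0.051] op 21.1 fix pos [34.06 30.58] fixF [4.9 5.9]
```

>>> jog_arm --deltas '[{"x":-0.6,"y":-0.5,"z":0,"twist":0,"fingers":0},{"x":-1.1,"y":-0.6,"z":0,"twist":0,"fingers":0},{"x":-1.1,"y":-0.6,"z":0,"twist":0,"fingers":0}]'

```text
time: 10.15
ee_pos: [0.5778, -0.2349, 0.0534]
tcp_rot: [119.3, 89.5, 44.0]
wrist_force: [3.0, 7.2, -5.5]
opening: 0.0215
```

```bash
python3 -c "
from h import *
rep()"
```

```text
t 10.15 pos [ 577.79 -234.87   53.41] yaw 14.7 tilt 0.51 f [ 3.   7.2 -5.5] tau [ 1.421 -0.621  0.033] op 21.5 fix pos [33.15 30.58] fixF [4.8 6.2]
```

>>> jog_arm --deltas '[{"x":-0.6,"y":-0.5,"z":0,"twist":0,"fingers":0},{"x":-1.1,"y":-0.65,"z":0,"twist":0,"fingers":0},{"x":-1.4,"y":-0.7,"z":0,"twist":0,"fingers":0},{"x":-1.4,"y":-0.7,"z":0,"twist":0,"fingers":0}]'

```text
time: 10.55
ee_pos: [0.5774, -0.235, 0.0535]
tcp_rot: [114.9, 89.3, 39.7]
wrist_force: [7.3, 6.9, -7.7]
opening: 0.0213
```

```bash
python3 - <<'E'
from h import *
rep()
D=cams("press")
c=D["scene"];K=6;x0,y0=130,185
cv2.imwrite("pics/press_s.png",cv2.resize(c["image"][y0:y0+100,x0:x0+120,::-1],None,fx=K,fy=K,interpolation=cv2.INTER_CUBIC))
c=D["top"];x0,y0=265,130
cv2.imwrite("pics/press_t.png",cv2.resize(c["image"][y0:y0+95,x0:x0+100,::-1],None,fx=K,fy=K,interpolation=cv2.INTER_CUBIC))
E
```

```text
t 10.55 pos [ 577.36 -234.99   53.54] yaw 14.73 tilt 0.66 f [ 7.3  6.9 -7.7] tau [ 1.701 -1.535  0.014] op 21.3 fix pos [32.7  30.56] fixF [8.8 4.8]
```

View pics/press_s.png

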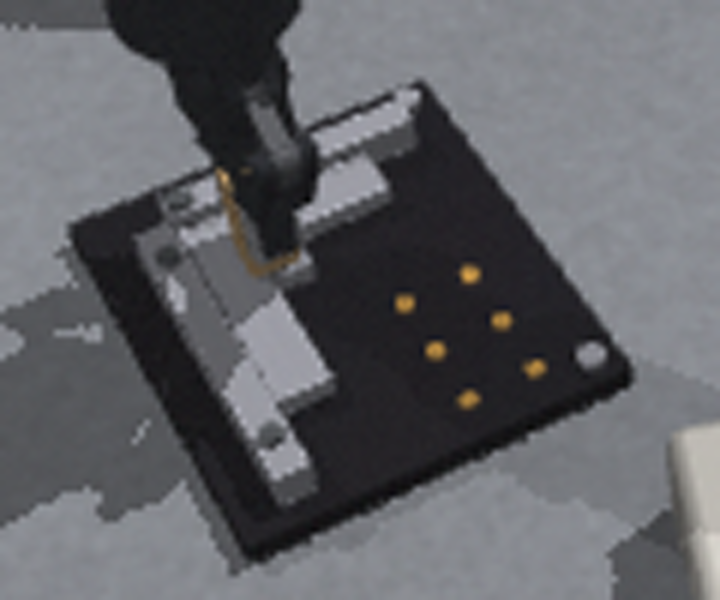

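View pics/press_t.png

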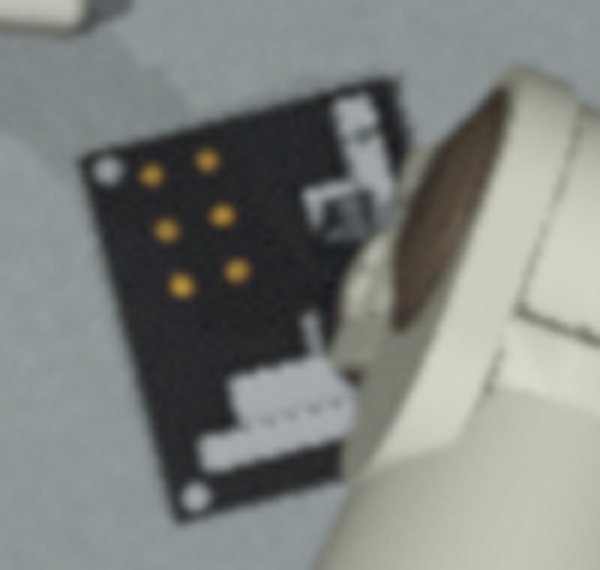

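Both faces are now meeting: the picture shows the short arm against the stop, with the stop swung near square, and the force along x has jumped to 9 N. Next I'll press to about 10 N on each face.

>>> jog_arm --deltas '[{"x":-0.5,"y":-0.6,"z":0,"twist":0,"fingers":0},{"x":-0.8,"y":-0.9,"z":0,"twist":0,"fingers":0},{"x":-0.9,"y":-1.0,"z":0,"twist":0,"fingers":0},{"x":-0.9,"y":-1.0,"z":0,"twist":0,"fingers":0}]'

```text
time: 11.05
ee_pos: [0.5773, -0.2351, 0.0536]
tcp_rot: [115.2, 89.2, 39.9]
wrist_force: [6.7, 8.6, -7.6]
opening: 0.0211
```

```bash
python3 - <<'E'
from h import *
rep()
for i in range(4): viewer.camera("top");rep()
E
```

```text
t 11.05 pos [ 577.32 -235.11   53.6 ] yaw 14.77 tilt 0.83 f [ 6.7  8.6 -7.6] tau [ 2.012 -1.396 -0.012] op 21.1 fix pos [32.63 30.46] fixF [8.7 6.7]
t 11.1 pos [ 577.28 -235.12   53.57] yaw 14.76 tilt 0.83 f [ 6.5  8.4 -6.8] tau [ 1.975 -1.373  0.014] op 21.1 fix pos [32.59 30.46] fixF [8.4 6.5]
t 11.15 pos [ 577.31 -235.08   53.58] yaw 14.77 tilt 0.82 f [ 6.   9.7 -6.9] tau [ 1.992 -1.436 -0.048] op 21.4 fix pos [32.63 30.49] fixF [8.3 7.9]
t 11.2 pos [ 577.28 -235.11   53.57] yaw 14.76 tilt 0.82 f [ 6.8  8.4 -7.6] tau [ 1.985 -1.43  -0.034] op 21.2 fix pos [32.6  30.47] fixF [8.7 6.4]
t 11.25 pos [ 577.3  -235.1    53.58] yaw 14.76 tilt 0.83 f [ 6.4  8.  -7.6] tau [ 2.012 -1.4   -0.04 ] op 21.2 fix pos [32.62 30.48] fixF [8.2 6.2]
```

Forces are balanced (8.5 and 6.5 N, moment about z near 0, so flush). However, the tool has picked up 0.8° of tilt. I'll back off slightly, bed the square on the base plate to level it, then make one clean press.

>>> jog_arm --deltas '[{"x":0.4,"y":0.6,"z":0,"twist":-0.1,"fingers":0},{"x":0.6,"y":1.0,"z":0,"twist":-0.1,"fingers":0},{"x":0.6,"y":1.0,"z":-0.6,"twist":-0.1,"fingers":0},{"x":0.6,"y":1.0,"z":-1.2,"twist":-0.1,"fingers":0},{"x":0.6,"y":1.0,"z":-1.5,"twist":-0.1,"fingers":0},{"x":0.6,"y":1.0,"z":-1.5,"twist":-0.1,"fingers":0}]'

```text
time: 11.85
ee_pos: [0.5778, -0.2346, 0.0528]
tcp_rot: [111.2, 89.2, 35.8]
wrist_force: [-3.4, -0.2, 3.9]
opening: 0.0214
```

```bash
python3 -c "
from h import *
rep();o=bot.get_obs();print(Ro.from_euler('xyz',o['tcp_rot'],degrees=True).as_matrix()[:,0].round(4))"
```

```text
t 11.85 pos [ 577.81 -234.59   52.84] yaw 14.64 tilt 0.8 f [-3.4 -0.2  3.9] tau [-0.349  1.092  0.017] op 21.4 fix pos [33.24 30.84] fixF [-3.3  0.6]
[ 0.0114  0.0082 -0.9999]
```

>>> jog_arm --deltas '[{"x":0,"y":0,"z":-1,"twist":0,"fingers":0},{"x":0,"y":0,"z":-1.8,"twist":0,"fingers":0},{"x":0.8,"y":1.3,"z":-1.8,"twist":0,"fingers":0},{"x":1.6,"y":2.7,"z":-1.8,"twist":0,"fingers":0},{"x":1.6,"y":2.7,"z":-1.8,"twist":0,"fingers":0}]'

```text
time: 12.35
ee_pos: [0.5795, -0.2331, 0.0527]
tcp_rot: [98.0, 89.2, 22.6]
wrist_force: [-4.6, -2.8, 9.3]
opening: 0.0211
```

```bash
cat >> h.py <<'E'
def rp():
    rep();o=bot.get_obs();print("down",Ro.from_euler('xyz',o['tcp_rot'],degrees=True).as_matrix()[:2,0].round(4))
E
python3 -c "
from h import *
rp()"
```

```text
t 12.35 pos [ 579.54 -233.09   52.72] yaw 14.61 tilt 0.77 f [-4.6 -2.8  9.3] tau [-1.05   1.77   0.072] op 21.1 fix pos [35.29 31.85] fixF [-5.2 -1.6]
down [0.0124 0.0051]
```

>>> jog_arm --deltas '[{"x":0,"y":0,"z":-1.2,"twist":0,"fingers":0},{"x":0,"y":0,"z":-2.2,"twist":0,"fingers":0},{"x":1.2,"y":0.6,"z":-2.2,"twist":0,"fingers":0},{"x":2.5,"y":1.2,"z":-2.2,"twist":0,"fingers":0},{"x":2.5,"y":1.2,"z":-2.2,"twist":0,"fingers":0}]'

```text
time: 12.85
ee_pos: [0.5816, -0.2328, 0.0526]
tcp_rot: [87.6, 89.3, 12.2]
wrist_force: [-9.1, -0.3, 15.1]
opening: 0.0214
```

```bash

python3 -c "
from h import *
rp();viewer.camera('top');rp()"
```

```text
t 12.85 pos [ 581.59 -232.83   52.64] yaw 14.57 tilt 0.73 f [-9.1 -0.3 15.1] tau [-0.474  2.908  0.078] op 21.4 fix pos [37.34 31.59] fixF [-8.9  2. ]
down [0.0124 0.0027]
t 12.9 pos [ 581.58 -232.82   52.61] yaw 14.57 tilt 0.73 f [-9.6 -1.4 15.5] tau [-0.438  2.903 -0.022] op 21.3 fix pos [37.33 31.6 ] fixF [-9.6  1. ]
down [0.0124 0.0028]
```

>>> jog_arm --deltas '[{"x":0,"y":0,"z":0.5,"twist":0,"fingers":0},{"x":-1.5,"y":-0.5,"z":0.8,"twist":0.1,"fingers":0},{"x":-3,"y":-1.2,"z":0.8,"twist":0.15,"fingers":0},{"x":-3.7,"y":-1.6,"z":0.7,"twist":0.15,"fingers":0},{"x":-3.7,"y":-1.6,"z":0.7,"twist":0.15,"fingers":0}]'

```text
time: 13.4
ee_pos: [0.5777, -0.2344, 0.0529]
tcp_rot: [89.4, 89.3, 14.1]
wrist_force: [0.7, 0.9, -4.4]
opening: 0.0214
```

```bash

python3 -c "
from h import *
rp();viewer.camera('top');rp()"
```

```text
t 13.4 pos [ 577.69 -234.39   52.9 ] yaw 14.72 tilt 0.71 f [ 0.7  0.9 -4.4] tau [ 0.021 -0.011  0.049] op 21.4 fix pos [33.17 31.06] fixF [0.9 0.7]
down [0.012 0.003]
t 13.45 pos [ 577.69 -234.38   52.93] yaw 14.72 tilt 0.7 f [-0.3  0.2 -4.7] tau [-0.005  0.045  0.034] op 21.2 fix pos [33.17 31.08] fixF [-0.3  0.3]
down [0.0119 0.003 ]
```

>>> jog_arm --deltas '[{"x":-0.4,"y":-0.5,"z":0,"twist":0,"fingers":0},{"x":-0.8,"y":-0.9,"z":0,"twist":0,"fingers":0},{"x":-1.1,"y":-1.2,"z":0,"twist":0,"fingers":0},{"x":-1.3,"y":-1.4,"z":0,"twist":0,"fingers":0},{"x":-1.4,"y":-1.6,"z":0,"twist":0,"fingers":0},{"x":-1.4,"y":-1.6,"z":0,"twist":0,"fingers":0}]'

```text
time: 14.05
ee_pos: [0.5772, -0.2349, 0.053]
tcp_rot: [95.3, 89.2, 20.1]
wrist_force: [5.2, 5.9, -4.7]
opening: 0.0215
```

```bash

python3 -c "
from h import *
rp()
for i in range(3):viewer.camera('top');rep()"
```

```text
t 14.05 pos [ 577.25 -234.89   53.05] yaw 14.78 tilt 0.84 f [ 5.2  5.9 -4.7] tau [ 1.367 -1.102 -0.077] op 21.5 fix pos [32.62 30.69] fixF [6.5 4.4]
down [0.0138 0.0051]
t 14.1 pos [ 577.24 -234.89   53.02] yaw 14.78 tilt 0.84 f [ 5.3  7.3 -5.7] tau [ 1.373 -1.012  0.01 ] op 20.8 fix pos [32.61 30.69] fixF [6.9 5.7]
t 14.15 pos [ 577.23 -234.87   53.01] yaw 14.78 tilt 0.84 f [ 4.4  6.4 -4.9] tau [ 1.386 -1.138 -0.087] op 20.9 fix pos [32.61 30.71] fixF [5.8 5.1]
t 14.2 pos [ 577.21 -234.89   53.02] yaw 14.78 tilt 0.84 f [ 6.   7.3 -4.8] tau [ 1.429 -1.088 -0.033] op 21.5 fix pos [32.59 30.7 ] fixF [7.6 5.6]
```

>>> jog_arm --deltas '[{"x":-0.7,"y":-0.9,"z":0,"twist":0,"fingers":0},{"x":-1.0,"y":-1.3,"z":0,"twist":0,"fingers":0},{"x":-1.05,"y":-1.45,"z":0,"twist":0,"fingers":0},{"x":-1.05,"y":-1.45,"z":0,"twist":0,"fingers":0}]'

```text
time: 14.6
ee_pos: [0.5771, -0.235, 0.0531]
tcp_rot: [100.9, 89.0, 25.7]
wrist_force: [5.6, 9.0, -5.5]
opening: 0.0213
```

```bash

python3 -c "
from h import *
rp()
for i in range(3):viewer.camera('top');rep()"
```

```text
t 14.6 pos [ 577.14 -234.99   53.14] yaw 14.84 tilt 1.0 f [ 5.6  9.  -5.5] tau [ 1.62  -1.11  -0.123] op 21.3 fix pos [32.49 30.62] fixF [7.7 7.3]
down [0.0157 0.0076]
t 14.65 pos [ 577.14 -234.98   53.16] yaw 14.84 tilt 1.0 f [ 5.   7.8 -4.2] tau [ 1.644 -1.127 -0.149] op 20.8 fix pos [32.49 30.63] fixF [6.8 6.3]
t 14.7 pos [ 577.14 -234.98   53.13] yaw 14.84 tilt 1.0 f [ 5.2  7.1 -4.9] tau [ 1.619 -1.122 -0.125] op 21.0 fix pos [32.49 30.63] fixF [6.8 5.6]
t 14.75 pos [ 577.16 -234.98   53.14] yaw 14.84 tilt 1.0 f [ 5.3  7.2 -5.1] tau [ 1.608 -1.185 -0.115] op 21.8 fix pos [32.51 30.62] fixF [7.  5.7]
```

>>> jog_arm --deltas '[{"x":-0.7,"y":-1.0,"z":0,"twist":-0.15,"fingers":0},{"x":-1.1,"y":-1.6,"z":0,"twist":-0.15,"fingers":0},{"x":-1.4,"y":-2.0,"z":0,"twist":-0.15,"fingers":0},{"x":-1.4,"y":-2.0,"z":0,"twist":-0.15,"fingers":0}]'

```text
time: 15.15
ee_pos: [0.5771, -0.2352, 0.0533]
tcp_rot: [106.0, 88.8, 30.8]
wrist_force: [6.4, 10.6, -4.3]
opening: 0.0214
```

```bash

python3 -c "
from h import *
rp()
for i in range(3):viewer.camera('top');rep()"
```

```text
t 15.15 pos [ 577.06 -235.17   53.33] yaw 14.79 tilt 1.23 f [ 6.4 10.6 -4.3] tau [ 2.192 -1.407 -0.008] op 21.4 fix pos [32.36 30.47] fixF [8.8 8.6]
down [0.0184 0.011 ]
t 15.2 pos [ 577.05 -235.15   53.33] yaw 14.79 tilt 1.22 f [ 6.7 10.1 -5.7] tau [ 2.226 -1.423 -0.042] op 20.8 fix pos [32.37 30.49] fixF [9.  8.1]
t 15.25 pos [ 577.04 -235.17   53.33] yaw 14.79 tilt 1.22 f [ 6.8 10.3 -5.3] tau [ 2.137 -1.407 -0.012] op 21.2 fix pos [32.35 30.47] fixF [9.2 8.3]
t 15.3 pos [ 577.05 -235.19   53.35] yaw 14.79 tilt 1.22 f [ 7.   9.4 -5.2] tau [ 2.1   -1.397 -0.033] op 21.2 fix pos [32.35 30.45] fixF [9.1 7.3]
```

Forces are about 9 and 8 N and the moment is near zero, meaning two-point contact on each face. I'll hold this target for over a second.

```bash

python3 -c "
from h import *
for i in range(26):
    c=viewer.camera('top' if i%2 else 'scene')
    if i%5==0: rep()
cv2.imwrite('pics/hold.png',cv2.resize(c['image'][130:225,265:365,::-1],None,fx=6,fy=6,interpolation=cv2.INTER_CUBIC))
D=cams('hold')
FXX=FX
piv=place(FX,[[-.008,.008,0]])[0]
# stop line: fit far edge in top view
STOP=box(-.008,.008,-.007,.106,.012,.030)
c=D['scene'];im=cv2.resize(c['image'][185:285,130:250,::-1],None,fx=6,fy=6,interpolation=cv2.INTER_CUBIC)
h=cv2.convexHull(proj(c,place([piv[0]-.0006,piv[1],FX[2]],STOP)).astype(np.float32))[:,0]
cv2.polylines(im,[(((h-[130,185])+.5)*6).astype(int)],True,(0,0,255),1);cv2.imwrite('pics/hold_s.png',im)
"
```

```text
t 15.35 pos [ 577.04 -235.17   53.33] yaw 14.79 tilt 1.22 f [ 7.5  9.8 -4.4] tau [ 2.122 -1.425 -0.   ] op 21.4 fix pos [32.34 30.47] fixF [9.8 7.6]
t 15.6 pos [ 577.03 -235.15   53.31] yaw 14.79 tilt 1.22 f [ 7.3 10.4 -2.7] tau [ 2.116 -1.447  0.014] op 21.2 fix pos [32.34 30.5 ] fixF [9.7 8.2]
t 15.85 pos [ 577.06 -235.17   53.36] yaw 14.79 tilt 1.22 f [ 6.8 10.1 -4.4] tau [ 2.131 -1.409  0.016] op 21.2 fix pos [32.37 30.47] fixF [9.1 8. ]
t 16.1 pos [ 577.03 -235.17   53.31] yaw 14.79 tilt 1.22 f [ 6.5  9.5 -4.7] tau [ 2.155 -1.39  -0.037] op 21.2 fix pos [32.34 30.48] fixF [8.7 7.6]
t 16.35 pos [ 577.05 -235.19   53.34] yaw 14.79 tilt 1.22 f [ 7.   9.1 -4.8] tau [ 2.134 -1.394 -0.01 ] op 21.2 fix pos [32.35 30.45] fixF [9.  7.1]
t 16.6 pos [ 577.07 -235.17   53.34] yaw 14.79 tilt 1.22 f [ 5.7 11.1 -4.2] tau [ 2.086 -1.411  0.004] op 21.1 fix pos [32.38 30.47] fixF [8.3 9.3]
```

View pics/hold_s.png

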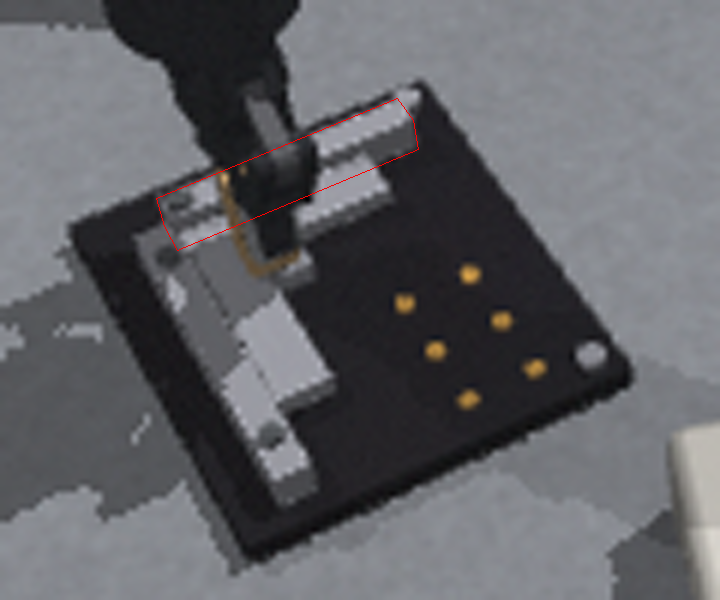

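The hold is done. The stop overlay at 14.57° matches the stop edge, and the square shows no visible gap at the fence or stop. I'll withdraw diagonally, then lift.

>>> jog_arm --deltas '[{"x":0.7,"y":1.2,"z":0,"twist":0,"fingers":0},{"x":2,"y":3.4,"z":0,"twist":0,"fingers":0},{"x":5,"y":8.5,"z":0.5,"twist":0,"fingers":0},{"x":9,"y":11,"z":5,"twist":0,"fingers":0},{"x":12,"y":13,"z":20,"twist":0,"fingers":0},{"x":12,"y":13,"z":45,"twist":0,"fingers":0},{"x":12,"y":13,"z":70,"twist":0,"fingers":0},{"x":8,"y":60,"z":75,"twist":-4,"fingers":0},{"x":4,"y":105,"z":75,"twist":-8,"fingers":0},{"x":0,"y":150,"z":75,"twist":-12,"fingers":0}]'

```text
time: 17.7
ee_pos: [0.5773, -0.084, 0.1302]
tcp_rot: [103.6, 88.7, 16.2]
wrist_force: [0.6, 0.3, -5.4]
opening: 0.0211
```

```bash

python3 -c "
from h import *
rp()"
```

```text
t 17.7 pos [577.28 -84.   130.19] yaw 2.57 tilt 1.33 f [ 0.6  0.3 -5.4] tau [ 0.046 -0.005  0.015] op 21.1 fix pos [ 70.61 176.73] fixF [0.6 0.1]
down [0.0223 0.0065]
```

```bash

python3 - <<'E'
from h import *
D=cams('after')
STOP=box(-.008,.008,-.007,.106,.012,.030)
piv=place(FX,[[-.008,.008,0]])[0]
for t in(["top"],["scene"],["top","scene"]):
    p,e,n=fit(FX,[(D[x],PLATE,-1,"g") for x in t],w=3);print("plate",t,np.degrees(p[2]).round(2),e.round(2))
    p,e,n=fit(p,[(D[x],FENCE,1,"g") for x in t],w=2.5);print("fence",t,(p[:2]*1000).round(1),np.degrees(p[2]).round(2),e.round(2))
    p,e,n=fit([piv[0],piv[1],FX[2]],[(D[x],STOP,1,"g") for x in t],w=2.5);print("stop",t,(p[:2]*1000).round(1),np.degrees(p[2]).round(2),e.round(2))
a=cv2.resize(D['top']['image'][130:225,265:365,::-1],None,fx=4,fy=4,interpolation=cv2.INTER_CUBIC)
b=cv2.resize(D['scene']['image'][190:285,135:235,::-1],None,fx=4,fy=4,interpolation=cv2.INTER_CUBIC)
cv2.imwrite("pics/after_c.png",np.hstack([a,b]))
E
```

```text
plate ['top'] 15.15 0.23
fence ['top'] [ 554.  -272.9] 14.3 0.24
stop ['top'] [ 544.1 -267.4] 14.9 0.25
plate ['scene'] 14.76 0.13
fence ['scene'] [ 552.1 -272.1] 14.62 0.23
stop ['scene'] [ 542.4 -267.1] 14.28 0.3
plate ['top', 'scene'] 15.03 0.24
fence ['top', 'scene'] [ 553.  -272.7] 14.77 0.24
stop ['top', 'scene'] [ 543.4 -267.2] 14.91 0.3
```

View pics/after_c.png

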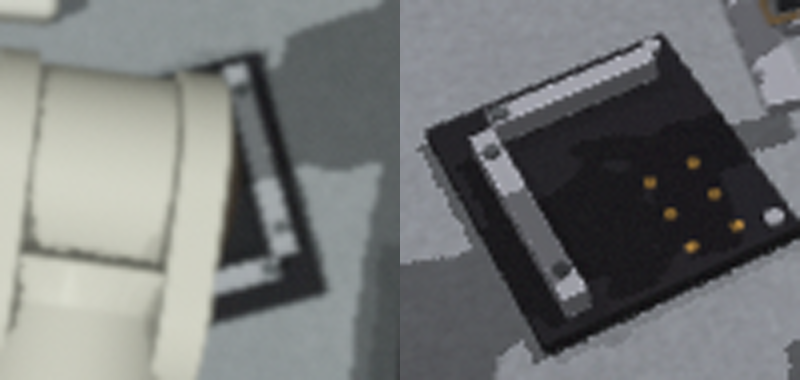

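>>> jog_arm --deltas '[{"x":-3,"y":45,"z":0,"twist":-3,"fingers":0},{"x":-7,"y":90,"z":0,"twist":-6,"fingers":0},{"x":-11,"y":135,"z":0,"twist":-9,"fingers":0},{"x":-15,"y":180,"z":0,"twist":-9.6,"fingers":0},{"x":-19,"y":225,"z":0,"twist":-9.6,"fingers":0},{"x":-23,"y":265,"z":0,"twist":-9.6,"fingers":0},{"x":-25.7,"y":287.6,"z":-20,"twist":-9.6,"fingers":0},{"x":-25.7,"y":287.6,"z":-40,"twist":-9.6,"fingers":0},{"x":-25.7,"y":287.6,"z":-40,"twist":-9.6,"fingers":0}]'

```text
time: 18.7
ee_pos: [0.5501, 0.2074, 0.0884]
tcp_rot: [105.7, 88.9, 9.1]
wrist_force: [-1.0, -0.4, -5.3]
opening: 0.021
```

```bash
cat > chk.py <<'E'
from h import *
import sys
rp()
D=cams(sys.argv[1])
STOP=box(-.008,.008,-.007,.106,.012,.030)
piv=place(FX,[[-.008,.008,0]])[0]
for t in(["top"],["scene"],["top","scene"]):
    p,e,n=fit(FX,[(D[x],PLATE,-1,"g") for x in t],w=3);print("plate",t,(p[:2]*1000).round(1),np.degrees(p[2]).round(2),e.round(2))
    p,e,n=fit(p,[(D[x],FENCE,1,"g") for x in t],w=2.5);print("fence",t,(p[:2]*1000).round(1),np.degrees(p[2]).round(2),e.round(2))
    p,e,n=fit([piv[0],piv[1],FX[2]],[(D[x],STOP,1,"g") for x in t],w=2.5);print("stop",t,(p[:2]*1000).round(1),np.degrees(p[2]).round(2),e.round(2))
a=cv2.resize(D['top']['image'][130:225,265:365,::-1],None,fx=4,fy=4,interpolation=cv2.INTER_CUBIC)
b=cv2.resize(D['scene']['image'][140:235,285:385,::-1],None,fx=4,fy=4,interpolation=cv2.INTER_CUBIC)
cv2.imwrite(f"pics/{sys.argv[1]}_c.png",np.hstack([a,b]))
E
python3 chk.py lay
```

```text
t 18.7 pos [550.07 207.42  88.4 ] yaw -6.6 tilt 1.11 f [-1.  -0.4 -5.3] tau [-0.027  0.095  0.025] op 21.0 fix pos [117.58 465.62] fixF [-1.1 -0.1]
down [0.0192 0.0031]
plate ['top'] [ 554.5 -272. ] 14.63 0.23
fence ['top'] [ 553.8 -273. ] 14.58 0.02
stop ['top'] [ 544.3 -267.4] 14.28 0.26
plate ['scene'] [ 552.2 -273.1] 14.84 0.17
fence ['scene'] [ 551.9 -271.9] 14.7 0.47
stop ['scene'] [ 542.6 -267.4] 14.26 0.25
plate ['top', 'scene'] [ 553.1 -272.5] 14.64 0.26
fence ['top', 'scene'] [ 552.9 -272.6] 14.72 0.25
stop ['top', 'scene'] [ 543.4 -267.5] 14.19 0.26
```

View pics/lay_c.png

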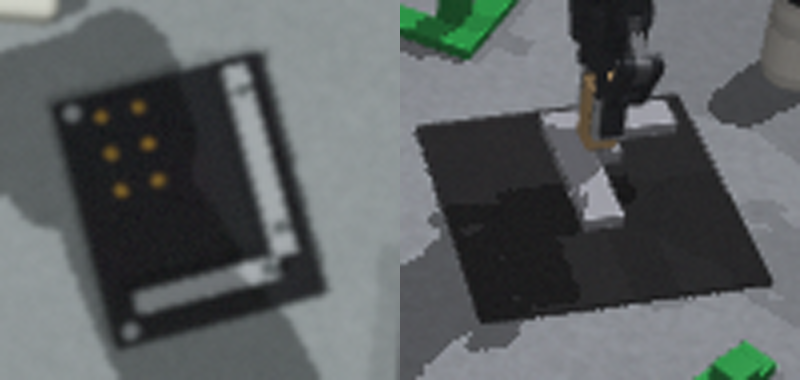

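```bash
cat > ang.py <<'E'
from h import *
def edges(D,names=("top","scene")):
  STOP=box(-.008,.008,-.007,.106,.012,.030)
  for n in names:
    c=D[n];img=chan(c,"g")
    for nm,off,a0,a1,base in (("fence y=0",0,.012,.135,0),("fence y=-16",-.016,.012,.135,0),("stop x=0",0,.02,.105,1),("stop x=-16",-.016,.02,.105,1)):
        out=[]
        for z in([.030]):
            s=np.linspace(a0,a1,60)
            L=np.c_[s,0*s+off,0*s+z] if base==0 else np.c_[0*s+off,s,0*s+z]
            P=place(FX,L);uv=proj(c,P)
            u=uv[-1]-uv[0];u/=np.linalg.norm(u);nn=np.array([-u[1],u[0]])
            t=np.arange(-2.5,2.51,.1);pts=[]
            for q,w in zip(uv,P):
                g=q+np.outer(t,nn);v=map_coordinates(img,[g[:,1],g[:,0]],order=3)
                d=np.abs(gaussian_filter(np.gradient(v),4));k=d.argmax()
                sl=slice(max(0,k-8),k+9);e=(d[sl]*t[sl]).sum()/d[sl].sum()
                pts.append(ray(c,q+e*nn,z)[:2])
            pts=np.array(pts)
            vx,vy,_,_=cv2.fitLine(pts.astype(np.float32),cv2.DIST_HUBER,0,1e-4,1e-4).ravel()
            an=np.degrees(np.arctan2(vy,vx)); an=(an+90)%180-90 if base==0 else (an%180)-90
            m=pts.mean(0);r=(pts-m)@np.array([-vy,vx])
            print(n,nm,"yaw %.2f"%an,"rms mm %.2f"%(r.std()*1000))
if __name__=="__main__": edges(cams())
E
python3 ang.py
```

```text
top fence y=0 yaw 14.79 rms mm 0.47
top fence y=-16 yaw 14.54 rms mm 0.25
top stop x=0 yaw 15.04 rms mm 0.36
top stop x=-16 yaw 14.33 rms mm 0.31
scene fence y=0 yaw 14.51 rms mm 0.28
scene fence y=-16 yaw 14.58 rms mm 0.61
scene stop x=0 yaw 14.73 rms mm 0.52
scene stop x=-16 yaw 14.56 rms mm 1.74
```

>>> jog_arm --deltas '[{"x":1.5,"y":-3.8,"z":-15,"twist":0,"fingers":0},{"x":1.5,"y":-3.8,"z":-30,"twist":0,"fingers":0},{"x":1.5,"y":-3.8,"z":-39,"twist":0,"fingers":0},{"x":1.5,"y":-3.8,"z":-41.5,"twist":0,"fingers":0},{"x":1.5,"y":-3.8,"z":-41.5,"twist":0,"fingers":0},{"x":1.5,"y":-3.8,"z":-41.5,"twist":0,"fingers":0}]'

```text
time: 19.5
ee_pos: [0.5539, 0.2031, 0.0508]
tcp_rot: [108.9, 88.5, 12.1]
wrist_force: [0.7, -0.0, -4.5]
opening: 0.0207
```

```bash
python3 -c "
from h import *
rp()"
```

```text
t 19.5 pos [553.87 203.06  50.82] yaw -6.74 tilt 1.47 f [ 0.7 -0.  -4.5] tau [0.008 0.038 0.033] op 20.7 fix pos [120.16 460.44] fixF [ 0.7 -0.2]
down [0.025  0.0054]
```

>>> jog_arm --deltas '[{"x":-2,"y":0.5,"z":-3,"twist":0,"fingers":0},{"x":-2,"y":0.5,"z":-5.3,"twist":0,"fingers":0},{"x":-2,"y":0.5,"z":-5.3,"twist":0,"fingers":0},{"x":-2,"y":0.5,"z":-5.3,"twist":0,"fingers":0}]'

```text
time: 19.9
ee_pos: [0.5519, 0.2037, 0.0457]
tcp_rot: [109.5, 88.5, 12.8]
wrist_force: [-0.2, 0.2, -3.6]
opening: 0.0213
```

```bash
python3 -c "
from h import *
rp()"
```

```text
t 19.9 pos [551.89 203.74  45.71] yaw -6.73 tilt 1.48 f [-0.2  0.2 -3.6] tau [ 0.249  0.166 -0.021] op 21.3 fix pos [118.41 461.6 ] fixF [-0.2  0.3]
down [0.0252 0.0057]
```

Touching lightly at the corner. I'll settle another 0.6 mm, then release.

>>> jog_arm --deltas '[{"x":0,"y":0,"z":-0.6,"twist":0,"fingers":0},{"x":0,"y":0,"z":-0.8,"twist":0,"fingers":0.3},{"x":0,"y":0,"z":-0.8,"twist":0,"fingers":0.35},{"x":0,"y":0,"z":-0.5,"twist":0,"fingers":0.5},{"x":0,"y":0,"z":0,"twist":0,"fingers":0.7},{"x":0,"y":0,"z":0,"twist":0,"fingers":1},{"x":0,"y":0,"z":0,"twist":0,"fingers":1},{"x":0,"y":0,"z":0,"twist":0,"fingers":1}]'

```text
time: 20.7
ee_pos: [0.5519, 0.2037, 0.0458]
tcp_rot: [109.5, 88.5, 12.8]
wrist_force: [-0.1, -0.1, 0.4]
opening: 0.0855
```

```bash
python3 -c "
from h import *
rp()
c=viewer.camera('scene');cv2.imwrite('pics/rel.png',cv2.resize(c['image'][135:235,280:390,::-1],None,fx=5,fy=5,interpolation=cv2.INTER_CUBIC))"
```

```text
t 20.7 pos [551.93 203.73  45.75] yaw -6.73 tilt 1.49 f [-0.1 -0.1  0.4] tau [-0.005 -0.005  0.088] op 85.5 fix pos [118.45 461.58] fixF [-0.1 -0.1]
down [0.0253 0.0058]
```

View pics/rel.png

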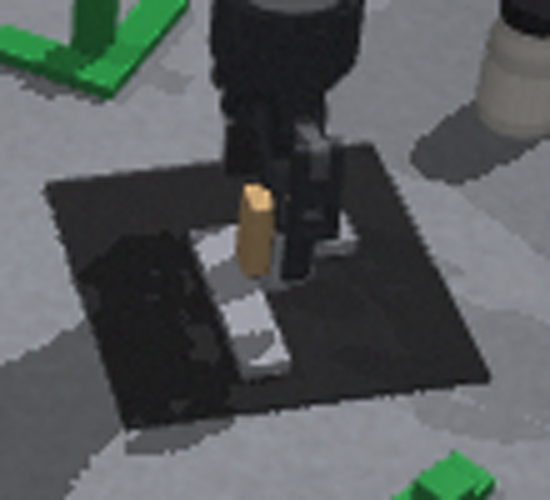

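The square is released and standing flat on the mat. I'll lift straight up, then move clear back towards the start.

>>> jog_arm --deltas '[{"x":0,"y":0,"z":20,"twist":0,"fingers":1},{"x":0,"y":0,"z":60,"twist":0,"fingers":1},{"x":0,"y":0,"z":100,"twist":0,"fingers":1},{"x":0,"y":0,"z":150,"twist":0,"fingers":1},{"x":-40,"y":-20,"z":180,"twist":0,"fingers":1},{"x":-85,"y":-40,"z":190,"twist":0,"fingers":1},{"x":-130,"y":-60,"z":200,"twist":0,"fingers":1},{"x":-170,"y":-80,"z":200,"twist":0,"fingers":1},{"x":-200,"y":-100,"z":200,"twist":0,"fingers":1},{"x":-200,"y":-100,"z":200,"twist":0,"fingers":1}]'

```text
time: 21.75
ee_pos: [0.3493, 0.1023, 0.247]
tcp_rot: [109.3, 88.4, 12.6]
wrist_force: [0.9, 0.3, 0.4]
opening: 0.0851
```

```bash
python3 ang.py; python3 chk.py fin; python3 - <<'E'
from h import *
D=cams("fin2")
for t in(["top"],["scene"]):
    for L,n in((LONG,"long"),(SHORT,"short")):
        p,e,_=fit([.552,.2037,np.radians(-6.7)],[(D[x],L,1,"g") for x in t],w=2.5);print(n,t,(p[:2]*1000).round(1),np.degrees(p[2]).round(2))
E
```

```text
top fence y=0 yaw 14.88 rms mm 0.46
top fence y=-16 yaw 14.60 rms mm 0.27
top stop x=0 yaw 14.72 rms mm 0.47
top stop x=-16 yaw 14.85 rms mm 0.27
scene fence y=0 yaw 14.52 rms mm 0.28
scene fence y=-16 yaw 14.59 rms mm 0.62
scene stop x=0 yaw 14.14 rms mm 0.60
scene stop x=-16 yaw 14.62 rms mm 1.75
t 21.85 pos [351.81 103.57 246.31] yaw -6.76 tilt 1.61 f [-0.3 -0.1  0.1] tau [-0.036  0.024  0.006] op 85.3 fix pos [-100.42  414.98] fixF [-0.3 -0. ]
down [0.0273 0.0064]
plate ['top'] [ 554.2 -272.3] 14.46 0.23
fence ['top'] [ 554.8 -272.9] 14.66 0.02
stop ['top'] [ 544.2 -267. ] 14.42 0.25
plate ['scene'] [ 552.4 -272.8] 14.66 0.15
fence ['scene'] [ 552.3 -271.7] 14.65 0.48
stop ['scene'] [ 542.7 -267.2] 14.48 0.29
plate ['top', 'scene'] [ 553.1 -272.6] 14.5 0.23
fence ['top', 'scene'] [ 554.3 -272.3] 14.71 0.26
stop ['top', 'scene'] [ 543.6 -267.3] 14.43 0.25
long ['top'] [554.1 202.7] -5.7
short ['top'] [553.6 203.6] -7.1
long ['scene'] [552.7 203.8] -5.64
short ['scene'] [552.8 204.4] -6.71
```

View pics/scene_fin.png

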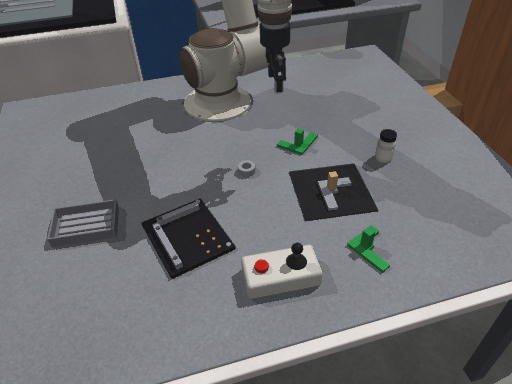

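View pics/top_fin.png

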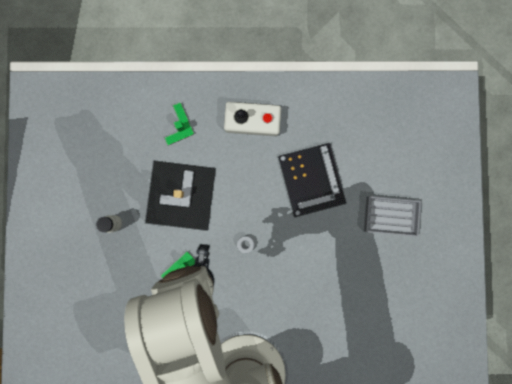

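```bash
python3 -c "
from h import *
print(ticket.job_done());rep()"
```

```text
the job is handed in; nothing more can be done
None
the job is handed in; nothing more can be done
```

The job is handed in at about 22 s of the 64 s allowed. I pressed the steel square into the corner against the fence and the stop, then laid it back on its mat. The fixture looks true as far as my cameras can tell.

- **Pressing:** I held the square on both faces for about 1.3 s. The wrist readings were 8–10 N towards the stop and 7–9 N towards the fence. They never came near 25 N at any reading, but they stayed slightly under the 10 N asked for. The moment about the vertical was near zero, which points to contact along the whole of both faces.
- **Stop angle:** The last camera fits gave the fence at about 14.65° and the stop at about 14.45°. Separate line fits on the edges scatter between 14.1° and 14.9° with no clear difference. The stop is therefore square within about 0.2°, which is as fine as these images resolve.
- **Square on the mat:** It lies flat, with the grip block about 1–2 mm from the mat centre.
- **Rest of the scene:** Nothing else in the last pictures appears to have moved.

**Tool tilt:** The tool gradually leaned while pressing, reaching about 1.2° during the hold. Bedding the square on the base plate took out only part of that. At 1.2°, a face 10 mm high could stand off about 0.2 mm along one edge, which is too small to check in the images.

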